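# Put the washed boards and utensils to dry

### The job

The washing-up is done but not yet put to dry: stand every small wooden paddle board lying on the counter on edge in the drying rack, handle straight up and only one in a slot, resting down on the rack's rails. Pull the wet wooden spoon and spatula out of the utensil pot and lay them down flat on the draining tray, lying wholly within it. Leave the other things on the counter where they are.

Things in the scene. Friction and masses are not known exactly. Their poses are not given: they have to be found in the camera images.
- board0: small wooden paddle board (2 to 4 alike are present), lying flat at first: blade 90 x 75 mm (x, y), 18 mm thick (z); a handle 26 mm wide, equally thick, sticks out 52 mm from the middle of one short edge (x 45 to 97 mm). About 0.11 kg. Origin: middle of the blade, in mid-thickness; +x points to the handle, z is normal to the flat faces.
- board1: small wooden paddle board (2 to 4 alike are present), lying flat at first: blade 90 x 75 mm (x, y), 18 mm thick (z); a handle 26 mm wide, equally thick, sticks out 52 mm from the middle of one short edge (x 45 to 97 mm). About 0.11 kg. Origin: middle of the blade, in mid-thickness; +x points to the handle, z is normal to the flat faces.
- board2: small wooden paddle board (2 to 4 alike are present), lying flat at first: blade 90 x 75 mm (x, y), 18 mm thick (z); a handle 26 mm wide, equally thick, sticks out 52 mm from the middle of one short edge (x 45 to 97 mm). About 0.11 kg. Origin: middle of the blade, in mid-thickness; +x points to the handle, z is normal to the flat faces.
- board3: small wooden paddle board (2 to 4 alike are present), lying flat at first: blade 90 x 75 mm (x, y), 18 mm thick (z); a handle 26 mm wide, equally thick, sticks out 52 mm from the middle of one short edge (x 45 to 97 mm). About 0.11 kg. Origin: middle of the blade, in mid-thickness; +x points to the handle, z is normal to the flat faces.
- rack: fixed bamboo rack, 240 x 100 mm (x, y): two floor rails along x (tops 14 mm up, 18 wide, at y = -27, 27 mm) carry round-topped dowels 8 mm thick, 76 mm high. Five slots, x = -92, -46, 0, 46, 92 mm, each 26 mm wide between its own dowel pairs. Side bars (tops 67 mm up) leave 84 mm in y. A board stands on the rails, faces square to x. Origin: middle of underside; +x points away from the robot.
- rack_slot0 (a point): middle of slot 0 of the rack (0 nearest the robot, 4 farthest), at the height of the rails' top, where a board's lower edge rests
- rack_slot1 (a point): middle of slot 1 of the rack (0 nearest the robot, 4 farthest), at the height of the rails' top, where a board's lower edge rests
- rack_slot2 (a point): middle of slot 2 of the rack (0 nearest the robot, 4 farthest), at the height of the rails' top, where a board's lower edge rests
- rack_slot3 (a point): middle of slot 3 of the rack (0 nearest the robot, 4 farthest), at the height of the rails' top, where a board's lower edge rests
- rack_slot4 (a point): middle of slot 4 of the rack (0 nearest the robot, 4 farthest), at the height of the rails' top, where a board's lower edge rests
- pot: fixed white utensil pot, 130 x 54 mm (its x, y), 95 mm high, with two square wells open at the top, about 30 mm wide, 85 mm deep (floor 10 mm above the counter), at x = -35 and +35 mm. Origin: middle of its underside. One utensil stands loosely in each, head up, leaning up to 9 degrees.
- spoon: wooden spoon, 203 mm long, standing in the pot: round stick 16 mm thick and 170 mm long, on its upper end a round flat head 42 mm wide and 10 mm thick (161 to 203 mm from the foot). 45 g, balance point about 110 mm from the foot. Origin: centre of the foot (the stick's free end); z runs along the stick to the head, x is normal to the flat of the head.
- spatula: wooden spatula, 214 mm long, standing in the pot: round stick 16 mm thick and 170 mm long, on its upper end a flat blade 40 mm wide (y), 8 mm thick (x), 158 to 214 mm from the foot. 45 g, balance point about 110 mm from the foot. Origin: centre of the foot; z runs along the stick to the head.
- spoon_head (a point): top end of the spoon's head, on its axis, 203 mm from the foot
- spatula_head (a point): top end of the spatula's head, on its axis, 214 mm from the foot
- tray: fixed steel draining tray, 250 x 140 mm (its x, y), floor 6 mm above the counter, rim 5 mm wide and 12 mm high. Origin: middle of its underside; x along its length.
- mug: blue ceramic mug, 76 mm wide, 88 mm high, not part of the job; origin in the middle of its underside
- jar: clear glass jar with a lid, 60 mm wide, 90 mm high, not part of the job; origin in the middle of its underside
- candle: amber glass candle jar, 64 mm wide, 60 mm high, not part of the job; origin in the middle of its underside
- pinch_bowl: small white bowl, 80 mm wide, 30 mm high, not part of the job; origin in the middle of its underside
- coaster: round cork coaster, 90 mm wide, 8 mm high, not part of the job; origin in the middle of its underside
- salt: steel salt shaker, 40 mm wide, 75 mm high, not part of the job; origin in the middle of its underside
- sponge: blue washing-up sponge block, 60 x 90 mm, 25 mm high, not part of the job; origin in the middle of its underside
Things that resemble listed ones, but are neither listed nor needed, are in the scene too. What is shaped like the board1 but grey is not meant.

How it is judged:
By the outcome, as a careful person would: the job done as asked, in the order asked, and still so for the second after the job is handed in, with the robot touching nothing.
Of board0, board1, board2, board3 only 2 to 4 are there at a start; the rules pass over those that are not, and their reading is None.
At some moment in a run one of board0, board1, board2, board3 may be knocked a few centimetres aside while the robot is not near it.
It also fails if it takes over 210 s, if anything falls off the work surface, if the arm or the gripper's body presses on something with over 40 N, if the wrist force passes 120 N, or if a joint passes its speed limit or range.

### The arm

A 6-joint arm with a two-finger parallel gripper is mounted at the origin on the work surface. World frame = base frame: x ahead of the robot, y to its left, z up, the work surface at z = 0. Lengths are in m, angles in degrees, forces in N, time in s.
With the tool pointing down it reaches from about 0.25 to 0.725 m from the base axis. Payload 9.7 kg.
Tool frame: the origin (TCP) lies at the very end of the fingers, on their centre line; the grasp point (between the pads) lies 19 mm behind it; z points along the fingers, y is the line along which they close (so a half turn about z gives the same grasp; the last joint's range is limited). The gripper opens to 85 mm and grips with 20 to 120 N. Pads are 22 mm wide; open, the fingers measure 114 mm over their backs; the gripper's body (76 mm by 85 mm) begins 54 mm behind the grasp point. The pads swing forward as they close: fully open they stand 13 mm farther back than shut.
Start: joints at [-67.093, 4.979, 10.078, 95.1, 0, 90], TCP at [0.214, -0.507, 0.231] pointing down, gripper open.
Joint ranges: [-179.16, 179.16], [-48.56, 103.87], [-65.8, 70.77], [-126.05, 130.52], [-82.76, 87.17], [-180, 180]. Speed limits (degrees/s): [127.2, 127.2, 147.25, 180, 180, 180].

### API

Orientations are given as [roll, pitch, yaw] about the fixed x, y, z axes, in that order (R = Rz(yaw) Ry(pitch) Rx(roll)).
In Python, from workcell import bot gives the robot as it stands.
- The arm moves only by the tool step_arm, never from a script. Its argument "targets" is a list of rows, each a list of 3 entries, a list of its own where there are three numbers: the opening, from 0 (shut) to 1 (fully open), then the shift along the world's x, y, z in mm, then the turn, a rotation vector about the world's x, y, z in rad. In form: [[grip, [tx, ty, tz], [wx, wy, wz]], ...]. A call has 1 to 8 rows; each row is the pose to reach, as a shift and turn from the pose commanded when the call began; what a row does not reach only later rows make up. A row lasts 1/10 s, in which the tool goes at most 50 mm and 8.59 degrees, less where a joint would pass 70% of its speed; a pose out of reach is approached as far as the arm can. A call with a gripper value outside its range is refused whole. The fingers move at their own pace and stop on an object; "force" is the grip in N (left out, the last holds). Time passes only in rows, so rows that repeat a pose let the fingers close. It gives the time, the measured TCP pose, the force, the opening and the grip force at its end, in the units of the state.
- bot.get_obs(): the state, without advancing time (a new reading comes with each control period).
- bot.camera(name): name is "side" or "top"; returns (picture, depth): 384x512x3 uint8, red, green, blue; 384x512 float32, m along the optical axis (not along the pixel's ray), 0 where there is no reading.
- bot.camera_params(name): a dict with "K" (3x3 intrinsics, pixels), "k1" (the pictures are not rectified: a ray, as slopes to the right and down, at radius r is drawn at 1 + k1 r^2 times it, then the intrinsics apply), "R" (3x3) and "t" (3): a world point X has camera coordinates R X + t. Camera axes: x right, y down, z forward; pixel columns grow to the right and rows downward; lengths in m; the calibration is good to about 2 mm. A picture is of the moment at which its call begins. camera_params takes no time and is no camera call.
- bot.job_done(): hands the job in; it is judged then, once.
The state is a dict: "time": time; "q": joint angles; "qd": joint speeds; "joint_efforts": joint torques, N m; "ee_pos": TCP position; "tcp_rot": TCP orientation; "wrist_force": force on the tool from outside, world axes, zero at the start; "torque": the same for the moment, N m; "opening": finger opening in m; "grasp_force": force on a finger pad.
Only numpy, scipy, OpenCV 4.12 (cv2) and the standard library are available. Lean on these libraries where they do the work, as an engineer would, in place of code of your own. Each camera call takes 0.05 s, during which the arm holds its last target. There are 200 camera calls.

## Working session

There is one attempt and no reset: what is moved stays moved. The work goes in short steps, Python scripts to look and compute and a tool call to move; the robot and the scene stay as the last step left them, time stands still between calls to the robot, and variables do not carry over. Pictures are saved under pics/ and viewed, at most 14 in all, crops included, and the job is handed in when it is done.

Besides the shell and the picture viewer there is one more tool, called after "Request:" as a command line: name --argument value ..., lists and objects as JSON in quotes. step_arm: Moves the arm, as the interface text tells. Its arguments: {"type":"object","properties":{"targets":{"type":"array","items":{"type":"array"}},"force":{"type":"number"}},"required":["targets"]}

```bash
mkdir -p pics; ls; python3 - <<'E'
from workcell import bot
import cv2
o=bot.get_obs(); print({k:o[k] for k in('time','ee_pos','tcp_rot','opening')})
for n in('top','side'):
    im,d=bot.camera(n); cv2.imwrite(f'pics/{n}0.png',cv2.resize(im[:,:,::-1],(800,600)))
    import numpy as np; np.savez(f'{n}0.npz',im=im,d=d)
    p=bot.camera_params(n); print(n,p, -p['R'].T@p['t'])
E
```

```text
pics
{'time': 0.0, 'ee_pos': array([ 0.21399099, -0.50641886,  0.23056216]), 'tcp_rot': array([-1.79923825e+02,  9.71312127e-04,  2.29064052e+01]), 'opening': 0.08527593496878991}
top {'K': array([[440.00500489,   0.        , 258.10770948],
       [  0.        , 440.00500489, 195.804594  ],
       [  0.        ,   0.        ,   1.        ]]), 'k1': -0.13509518448549682, 'R': array([[ 0.00355693, -0.99991805, -0.01229791],
       [-0.98373603, -0.00129029, -0.17961557],
       [ 0.17958498,  0.01273678, -0.98366001]]), 't': array([0.00269383, 0.4975097 , 1.31864388])} [ 0.2526     -0.01345973  1.38649086]
side {'K': array([[388.34932263,   0.        , 251.29920738],
       [  0.        , 388.34932263, 189.80818505],
       [  0.        ,   0.        ,   1.        ]]), 'k1': -0.12292242640543627, 'R': array([[-0.84705263, -0.53150701, -0.00146581],
       [-0.40423167,  0.64600209, -0.64751684],
       [ 0.34510666, -0.54788831, -0.76204973]]), 't': array([0.41502682, 0.30673588, 1.11217217])} [0.09172389 0.63178378 1.0467555 ]
```

View pics/top0.png

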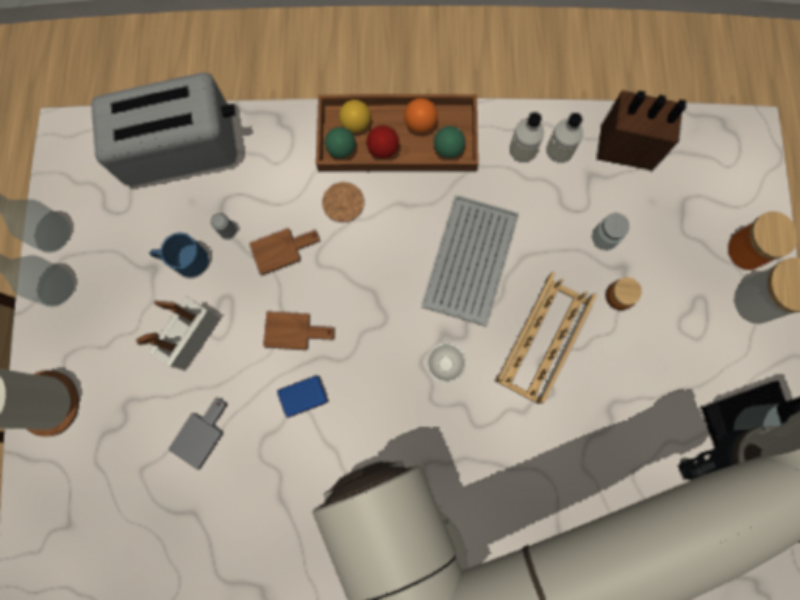

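View pics/side0.png

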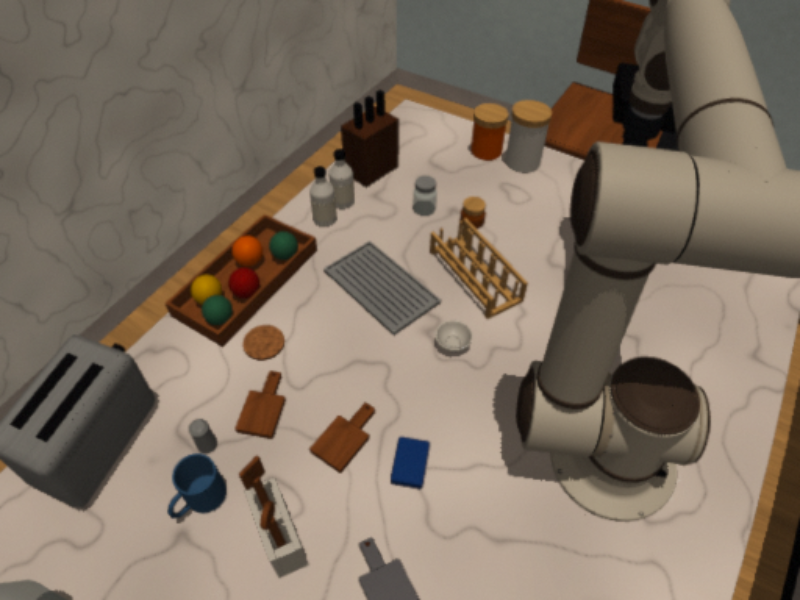

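Two brown paddle boards, at (285,250) and (298,331) in the top view. The grey paddle at (200,432) is a decoy. The pot is at (180,335), the tray at (470,260) and the rack at (545,340). The arm hides the lower right, so I'll check that area later. Next I measure the positions.

```bash
cat > h.py <<'E'
import numpy as np, cv2
from workcell import bot
P={n:bot.camera_params(n) for n in('top','side')}
def slopes(n,px):
    p=P[n]; D=np.array([p['k1'],0,0,0,0.])
    return cv2.undistortPoints(np.float64(px).reshape(-1,1,2),p['K'],D).reshape(-1,2)
def plane(n,px,z):
    p=P[n]; s=slopes(n,px); d=np.c_[s,np.ones(len(s))]@p['R']; c=-p['R'].T@p['t']
    return c+d*((z-c[2])/d[:,2])[:,None]
def cloud(n,mask,d):
    p=P[n]; v,u=np.nonzero(mask&(d>0)); s=slopes(n,np.c_[u,v]); z=d[v,u][:,None]
    return (np.c_[s,np.ones(len(s))]*z-p['t'])@p['R']
def proj(n,X):
    p=P[n]; x=np.atleast_2d(X)@p['R'].T+p['t']; s=x[:,:2]/x[:,2:]; r2=(s**2).sum(1,keepdims=True)
    s=s*(1+p['k1']*r2); return s@p['K'][:2,:2].T+p['K'][:2,2]
def contours(mask,amin):
    m=cv2.morphologyEx(mask.astype(np.uint8)*255,cv2.MORPH_OPEN,np.ones((2,2)))
    cs,_=cv2.findContours(m,cv2.RETR_EXTERNAL,cv2.CHAIN_APPROX_NONE)
    return [c.reshape(-1,2) for c in cs if cv2.contourArea(c)>amin]
def hsv(im): return cv2.cvtColor(im,cv2.COLOR_RGB2HSV).astype(int)
def rect(pts):
    (c,wh,a)=cv2.minAreaRect(np.float32(pts[:,:2]*1000)); 
    if wh[0]<wh[1]: wh=wh[::-1]; a+=90
    return np.array(c),np.array(wh),a
E
python3 - <<'E'
from h import *
z=np.load('top0.npz'); im,d=z['im'],z['d']; H=hsv(im)
brown=(H[...,0]<14)&(H[...,1]>110)&(H[...,2]>50)
for c in contours(brown,150):
    pts=plane('top',c,.018); r=rect(pts); M=cv2.moments(np.float32(pts[:,:2]*1000)); 
    print('brown px',c.mean(0).round()*1.5625,'rect',np.round(r[0]),np.round(r[1]),round(r[2],1),'centroid',round(M['m10']/M['m00']),round(M['m01']/M['m00']))
# tray grey region
px=lambda u,v:np.array([u,v])/1.5625
for nm,zz,L in(('tray',.012,[(457,196),(519,212),(486,326),(422,307)]),('rackside',.067,[(553,276),(596,294),(541,403),(497,380)])):
    q=plane('top',[px(*a) for a in L],zz); print(nm,(q*1000).round()[:,:2].tolist(),rect(q))
# rack cloud
bam=(H[...,0]>10)&(H[...,0]<24)&(H[...,1]>90)
m=np.zeros(d.shape,bool); m[int(265/1.5625):int(410/1.5625),int(490/1.5625):int(600/1.5625)]=1
C=cloud('top',bam&m,d); print('rack z pct',np.percentile(C[:,2],[5,50,95])); k=(C[:,2]>.045); print(k.sum(),rect(C[k]))
m[:]=0; m[int(290/1.5625):int(375/1.5625),int(130/1.5625):int(225/1.5625)]=1
C=cloud('top',m,d); k=(C[:,2]>.085)&(C[:,2]<.1);print('pot',k.sum(),rect(C[k]))
E
```

```text
brown px [ 60.9375 406.25  ] rect [292. 718.] [132.  93.] 174.3 centroid 287 704
brown px [296.875 331.25 ] rect [448. 213.] [136.  70.] 86.4 centroid 449 228
brown px [284.375 250.   ] rect [623. 245.] [136.  71.] 111.1 centroid 618 259
brown px [746.875  251.5625] rect [ 620. -722.] [87. 74.] 27.7 centroid 620 -722
brown px [398.4375 132.8125] rect [881.  17.] [341. 174.] 89.9 centroid 880 17
brown px [648.4375 117.1875] rect [ 922. -533.] [138.  94.] 78.7 centroid 914 -528
tray [[738.0, -108.0], [704.0, -237.0], [463.0, -163.0], [501.0, -34.0]] (array([ 602.60626221, -135.45213318]), array([253.23886108, 135.16337585]), 162.92652893066406)
rackside [[554.0, -292.0], [518.0, -376.0], [305.0, -260.0], [349.0, -177.0]] (array([ 433.64260864, -276.47860718]), array([243.55249023,  94.77732849]), 151.4364013671875)
rack z pct [0.00824599 0.01856525 0.07290799]
515 (array([ 433.70199585, -275.77285767]), array([234.80271912,  99.65966034]), 151.98912048339844)
pot 563 (array([439.41195679, 441.25079346]), array([132.99935913,  58.20161819]), 148.35953521728516)
```

```bash
python3 - <<'E'
import numpy as np,cv2
a=np.load('top0.npz')['im'][:,:,::-1]; b=np.load('side0.npz')['im'][:,:,::-1]
A=cv2.resize(a[120:320,80:240],(400,500),interpolation=cv2.INTER_CUBIC); B=cv2.resize(b[230:380,110:270],(400,375),interpolation=cv2.INTER_CUBIC)
o=np.zeros((500,800,3),np.uint8); o[:,:400]=A; o[:375,400:]=B; cv2.imwrite('pics/crop1.png',o)
E
```

```text
(no output)
```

View pics/crop1.png

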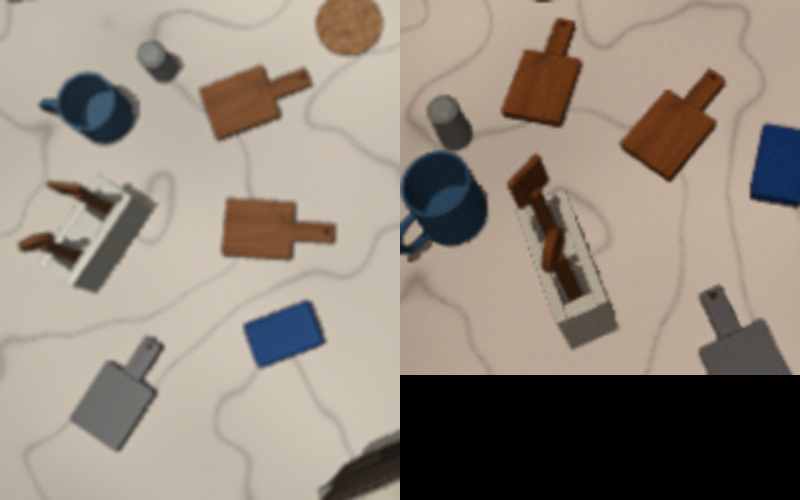

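The crop confirms the two wooden boards, with handles pointing right. The grey paddle at lower left and the blue sponge are not wanted. I move towards board A and check the direction of q6 on the way.

Request:
step_arm --targets '[[0.5,[45,45,15],[0,0,0.1]],[0.5,[90,90,30],[0,0,0.2]],[0.5,[110,135,40],[0,0,0.3]],[0.5,[130,180,40],[0,0,0.4]],[0.5,[150,225,40],[0,0,0.5]],[0.5,[165,270,40],[0,0,0.6]],[0.5,[180,315,40],[0,0,0.7]],[0.5,[190,360,40],[0,0,0.8]]]' --force 60

```text
time: 0.9
ee_pos: [0.3997, -0.1624, 0.2709]
tcp_rot: [-180.0, -0.0, 69.0]
wrist_force: [0.6, -0.2, 0.6]
opening: 0.0426
grasp_force: 0.0
```

```bash
cat >> h.py <<'E'
from scipy.spatial.transform import Rotation as Ro
def U(v): v=np.array(v,float); return v/np.linalg.norm(v)
def st():
    o=bot.get_obs(); return np.array(o['ee_pos'])*1000, Ro.from_euler('xyz',o['tcp_rot'],degrees=True), o
def frame(z,y): 
    z=U(z); y=U(y); return Ro.from_matrix(np.c_[np.cross(y,z),y,z])
def go(p,R):
    p0,R0,o=st(); w=(R*R0.inv()).as_rotvec()
    print('shift',np.round(np.array(p)-p0,1),'turn',w.round(3),'deg',round(np.degrees(np.linalg.norm(w)),1))
def show():
    p,R,o=st(); print('t',round(o['time'],2),'p',p.round(1),'rpy',np.round(o['tcp_rot'],2),'q',np.round(o['q'],1),'F',np.round(o['wrist_force'],1),'open',round(o['opening']*1000,1),'g',o['grasp_force'])
def dirh(a): a=np.radians(a); return np.array([np.cos(a),np.sin(a),0])
def grasp_R(hd,tilt,s=1):  # hd: handle heading; tilt from vertical
    h=dirh(hd); t=np.radians(tilt); return frame(-np.cos(t)*np.array([0,0,1])-np.sin(t)*h, s*np.array([-h[1],h[0],0]))
def rack_R(hd,tilt,s=1):
    f=dirh(hd); t=np.radians(tilt); return frame(np.cos(t)*f-np.sin(t)*np.array([0,0,1]), s*np.array([-f[1],f[0],0]))
E
python3 - <<'E'
from h import *
show()
for s in(1,-1): go([445,167,160],grasp_R(-93.6,30,s))
E
```

```text
t 0.9 p [ 399.7 -162.4  270.9] rpy [-179.99   -0.     68.97] q [-2.210e+01 -1.000e+01  1.000e-01  1.001e+02  0.000e+00  8.890e+01] F [ 0.6 -0.2  0.6] open 42.6 g 0.0
shift [  45.3  329.4 -110.9] turn [ 0.513 -0.112  0.297] deg 34.6
shift [  45.3  329.4 -110.9] turn [ 0.159  0.728 -2.749] deg 163.2
```

Request:
step_arm --targets '[[0.5,[6,42,-10],[0.064,-0.014,0.037]],[0.5,[12,84,-20],[0.128,-0.028,0.074]],[0.5,[18,126,-30],[0.192,-0.042,0.111]],[0.5,[24,168,-40],[0.256,-0.056,0.148]],[0.5,[30,210,-60],[0.321,-0.07,0.186]],[0.5,[36,252,-80],[0.385,-0.084,0.223]],[0.5,[41,294,-95],[0.449,-0.098,0.26]],[0.5,[45,329,-111],[0.513,-0.112,0.297]]]'

```text
time: 1.7
ee_pos: [0.4441, 0.1666, 0.1596]
tcp_rot: [-179.9, -30.1, 86.3]
wrist_force: [0.2, 0.6, -0.2]
opening: 0.0426
grasp_force: 0.0
```

```bash
python3 - <<'E'
from h import *
show()
im,d=bot.camera('top'); cv2.imwrite('pics/top1.png',cv2.resize(im[:,:,::-1],(800,600)))
H=hsv(im); brown=(H[...,0]<14)&(H[...,1]>110)&(H[...,2]>50)
for n in('top','side'):
  if n=='side': im,d=bot.camera('side'); H=hsv(im); brown=(H[...,0]<14)&(H[...,1]>110)&(H[...,2]>50)
  for c in contours(brown,150):
    pts=plane(n,c,.018); r=rect(pts); print(n,c.mean(0).round()*1.5625,'rect',np.round(r[0]),np.round(r[1]),round(r[2],1))
go([446,167,8],grasp_R(-93.6,30))
E
```

```text
t 1.7 p [444.1 166.6 159.6] rpy [-179.87  -30.13   86.26] q [  3.1 -12.8 -19.   80.   29.9  97.9] F [ 0.2  0.6 -0.2] open 42.6 g 0.0
top [ 60.9375 406.25  ] rect [292. 718.] [132.  93.] 174.3
top [290.625 331.25 ] rect [449. 228.] [106.  70.] 86.4
top [284.375 250.   ] rect [623. 245.] [136.  71.] 111.1
top [746.875  251.5625] rect [ 621. -722.] [86. 73.] 26.3
top [398.4375 132.8125] rect [879.  17.] [341. 172.] 89.8
top [648.4375 117.1875] rect [ 922. -533.] [137.  94.] 78.9
side [346.875 437.5  ] rect [448. 222.] [142.  76.] 86.6
side [264.0625 407.8125] rect [623. 255.] [144.  75.] 111.7
side [264.0625 343.75  ] rect [718. 143.] [87. 83.] 128.6
side [229.6875 282.8125] rect [892.  14.] [359. 170.] 90.0
side [370.3125 126.5625] rect [ 973. -647.] [140.  96.] 77.7
side [604.6875 128.125 ] rect [  374. -1043.] [354. 335.] 94.2
side [665.625   17.1875] rect [  419. -1946.] [476. 165.] 165.8
shift [   3.3    0.2 -149. ] turn [-0.001 -0.007  0.   ] deg 0.4
```

View pics/top1.png

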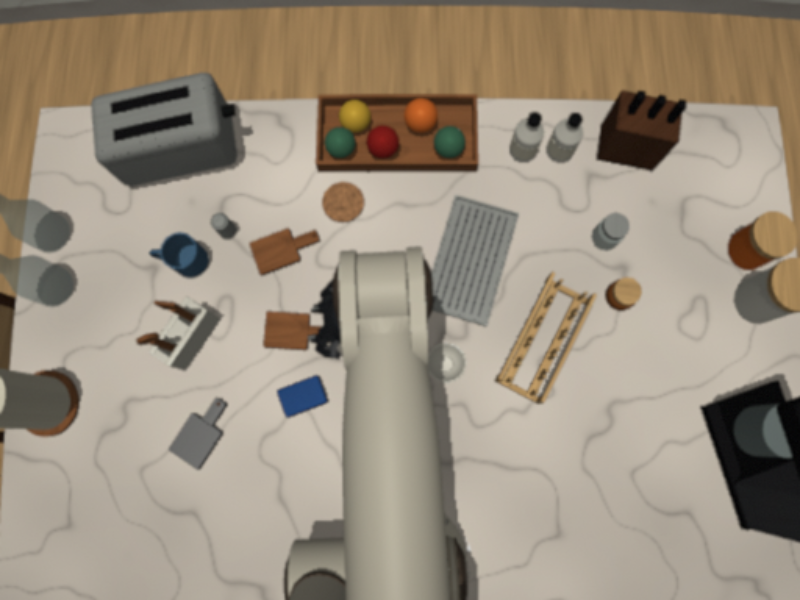

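There are only two wooden boards: nothing else was hidden behind the arm, only a black bin at (760,450). The gripper stands above board A's handle at (320,331). I go down.

Request:
step_arm --targets '[[0.5,[2,1,-45],[0,0,0]],[0.5,[3,1,-90],[0,0,0]],[0.5,[3,1,-120],[0,0,0]],[0.5,[3,1,-135],[0,0,0]],[0.5,[3,1,-143],[0,0,0]],[0.5,[3,1,-150],[0,0,0]],[0.5,[3,1,-151],[0,0,0]]]'

```text
time: 2.5
ee_pos: [0.4476, 0.1654, 0.0093]
tcp_rot: [-179.9, -30.0, 86.1]
wrist_force: [-0.3, 0.1, 0.1]
opening: 0.0428
grasp_force: 0.0
```

```bash
python3 - <<'E'
from h import *
show()
im,d=bot.camera('side'); cv2.imwrite('pics/side1.png',cv2.resize(im[210:330,150:290,::-1],(700,600),interpolation=cv2.INTER_CUBIC))
E
```

```text
t 2.5 p [447.6 165.4   9.3] rpy [-179.88  -29.96   86.11] q [  3.1  -8.2 -31.9  62.4  29.7  97.9] F [-0.3  0.1  0.1] open 42.8 g 0.0
```

View pics/side1.png

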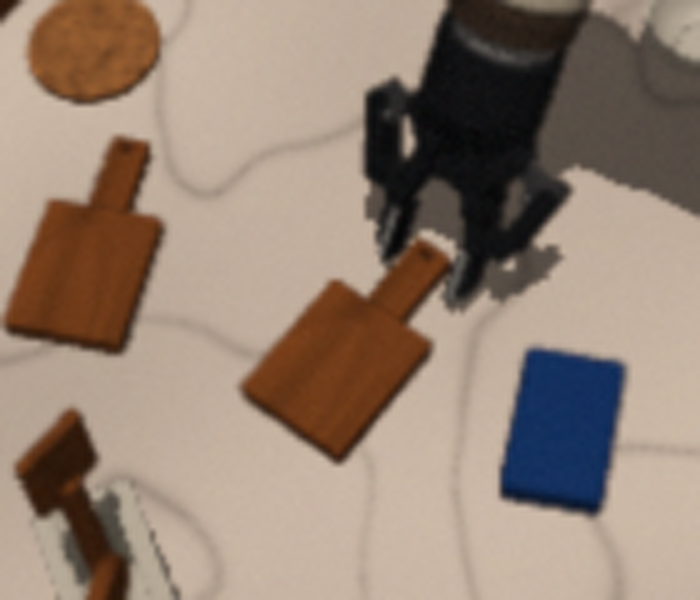

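The fingers straddle the handle near its end at (420,260). I move 7 mm further in and close.

Request:
step_arm --targets '[[0.5,[0,4,0],[0,0,0]],[0.5,[0,7,-2],[0,0,0]],[0.2,[0,7,-2],[0,0,0]],[0.1,[0,7,-2],[0,0,0]],[0.1,[0,7,-2],[0,0,0]],[0.1,[0,7,-2],[0,0,0]],[0.1,[0,7,-2],[0,0,0]]]' --force 70

```text
time: 3.25
ee_pos: [0.4479, 0.1729, 0.0079]
tcp_rot: [-179.9, -30.0, 86.2]
wrist_force: [-0.7, 2.0, 5.8]
opening: 0.0242
grasp_force: 68.9
```

```bash
python3 - <<'E'
from h import *
show()
im,d=bot.camera('side');H=hsv(im); brown=(H[...,0]<14)&(H[...,1]>110)&(H[...,2]>50)
for c in contours(brown,150):
    r=rect(plane('side',c,.018)); print(c.mean(0).round()*1.5625,'rect',np.round(r[0]),np.round(r[1]),round(r[2],1))
E
```

```text
t 3.25 p [447.9 172.9   7.9] rpy [-179.94  -30.02   86.17] q [  4.   -8.3 -32.2  61.7  29.7  99. ] F [-0.7  2.   5.8] open 24.2 g 68.94163164601196
[346.875 437.5  ] rect [446. 222.] [142.  76.] 85.1
[264.0625 407.8125] rect [623. 255.] [144.  75.] 111.7
[265.625 343.75 ] rect [718. 143.] [87. 83.] 128.6
[231.25   282.8125] rect [891.  14.] [357. 173.] 90.3
[489.0625 142.1875] rect [ 631. -745.] [172.  93.] 111.8
[370.3125 126.5625] rect [ 973. -649.] [143.  96.] 78.3
[607.8125 134.375 ] rect [  372. -1020.] [396. 336.] 93.5
[664.0625  17.1875] rect [  418. -1945.] [471. 160.] 166.3
```

```bash
python3 - <<'E'
from h import *
p0,R0,o=st()
go([448,173,120],grasp_R(-93.8,30))
go([514.7+1,-319.6,245],rack_R(-28.3,30))
Rt=rack_R(-28.3,30); print((Rt*R0.inv()).as_euler('xyz',degrees=True))
E
```

```text
shift [1.000e-01 1.000e-01 1.121e+02] turn [-0.001 -0.001 -0.   ] deg 0.1
shift [  67.8 -492.5  237.1] turn [-1.438 -0.796  0.889] deg 107.1
[-90.02522025   3.79737949  61.75447269]
```

Request:
step_arm --targets '[[0.1,[0,0,20],[0,0,0]],[0.1,[0,0,50],[0,0,0]],[0.1,[0,0,90],[0,0,0]],[0.1,[0,0,130],[0,0,0]],[0.1,[0,0,170],[0,0,0]],[0.1,[0,0,210],[0,0,0]],[0.1,[0,0,230],[0,0,0]]]'

```text
time: 4.0
ee_pos: [0.4478, 0.1725, 0.2403]
tcp_rot: [180.0, -30.0, 86.2]
wrist_force: [-0.5, 0.4, -1.1]
opening: 0.0242
grasp_force: 68.7
```

Request:
step_arm --targets '[[0.1,[5,-35,3],[-0.103,-0.057,0.0635]],[0.1,[10,-70,6],[-0.205,-0.114,0.127]],[0.1,[14,-105,10],[-0.308,-0.171,0.19]],[0.1,[19,-140,15],[-0.411,-0.227,0.254]],[0.1,[24,-176,20],[-0.514,-0.284,0.3175]],[0.1,[29,-211,20],[-0.616,-0.341,0.381]],[0.1,[34,-246,20],[-0.719,-0.398,0.4445]],[0.1,[39,-281,20],[-0.822,-0.455,0.508]]]'

```text
time: 4.8
ee_pos: [0.4864, -0.1097, 0.257]
tcp_rot: [165.6, 21.6, 119.0]
wrist_force: [-0.2, -0.9, -1.7]
opening: 0.0243
grasp_force: 68.5
```

```bash
python3 - <<'E'
from h import *
show()
go([514.7+1,-319.6,245],rack_R(-28.3,30))
E
```

```text
t 4.8 p [ 486.4 -109.7  257. ] rpy [165.58  21.58 118.95] q [ -8.4 -26.8 -18.6  73.5  -7.6  48.2] F [-0.2 -0.9 -1.7] open 24.3 g 68.54024478059728
shift [  29.3 -209.9  -12. ] turn [-0.61  -0.34   0.381] deg 45.6
```

Request:
step_arm --targets '[[0.1,[5,-35,0],[-0.102,-0.057,0.0635]],[0.1,[10,-70,0],[-0.203,-0.113,0.127]],[0.1,[15,-105,0],[-0.305,-0.17,0.19]],[0.1,[20,-140,0],[-0.407,-0.227,0.254]],[0.1,[25,-175,0],[-0.508,-0.283,0.317]],[0.1,[29,-210,0],[-0.61,-0.34,0.381]],[0.1,[29,-210,0],[-0.61,-0.34,0.381]],[0.1,[29,-210,0],[-0.61,-0.34,0.381]]]'

```text
time: 5.6
ee_pos: [0.5142, -0.3191, 0.2552]
tcp_rot: [179.4, 59.6, 151.0]
wrist_force: [0.1, -0.7, -1.1]
opening: 0.024
grasp_force: 69.1
```

```bash
python3 - <<'E'
from h import *
show()
go([514.7+1,-319.6,245],rack_R(-28.3,30))
a,d=bot.camera('top'); b,e=bot.camera('side'); np.savez('s2.npz',a=a,d=d,b=b,e=e)
o=np.zeros((480,800,3),np.uint8); o[:,:400]=cv2.resize(a[150:294,300:420,::-1],(400,480)); o[:,400:]=cv2.resize(b[80:224,250:370,::-1],(400,480)); cv2.imwrite('pics/c2.png',o)
E
```

```text
t 5.6 p [ 514.2 -319.1  255.2] rpy [179.43  59.61 150.98] q [-34.2 -42.6 -46.2  26.9   5.   -2.6] F [ 0.1 -0.7 -1.1] open 24.0 g 69.05493358033709
shift [  1.5  -0.5 -10.2] turn [-0.008 -0.004  0.004] deg 0.5
```

View pics/c2.png

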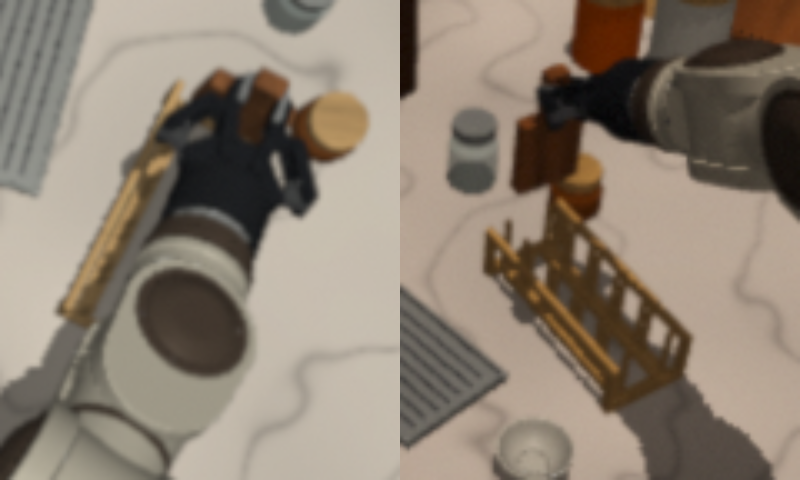

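The board is held upright above slot 4 in both views. I compare the predicted board and rack corners with the pixels.

```bash
cat >> h.py <<'E'
def overlay(fn,boxes,views,crop,sz=(400,480)):
    outs=[]
    for n in views:
        im,d=bot.camera(n); y0,y1,x0,x1=crop[n]; sx=sz[0]/(x1-x0); sy=sz[1]/(y1-y0)
        o=cv2.resize(im[y0:y1,x0:x1,::-1],sz,interpolation=cv2.INTER_CUBIC).copy()
        for X,col in boxes:
            q=proj(n,np.array(X)/1000); q=((q+.5-[x0,y0])*[sx,sy]).astype(int); cv2.polylines(o,[q.reshape(-1,1,2)],True,col,1)
        outs.append(o)
    cv2.imwrite(fn,np.hstack(outs))
def rackpts(c,hd):
    f=dirh(hd); l=np.array([-f[1],f[0],0]); c=np.array([c[0],c[1],0])
    g=lambda x,y,z:c+x*f+y*l+np.array([0,0,z])
    # outer top of side bars, and slots
    return [([g(-120,-50,67),g(120,-50,67),g(120,50,67),g(-120,50,67)],(0,255,0)),([g(-120,-50,0),g(120,-50,0),g(120,50,0),g(-120,50,0)],(255,255,0))]
def boardpts(O,hd):  # upright board
    f=dirh(hd); l=np.array([-f[1],f[0],0]); O=np.array(O)
    return [([O+sx*9*f+y*l+np.array([0,0,z]) for y,z in((-37.5,-45),(37.5,-45),(37.5,45),(13,45),(13,97),(-13,97),(-13,45),(-37.5,45))],col) for sx,col in((1,(255,0,255)),(-1,(0,0,255)))]
E
python3 - <<'E'
from h import *
p,R,o=st()
f=R.as_matrix()[:,2]; hd=np.degrees(np.arctan2(f[1],f[0])); print(hd)
O=p+[0,0,-67]-1.1*dirh(hd)
overlay('pics/ov1.png',rackpts((433.7,-276),-28.3)+boardpts(O,hd),('top','side'),{'top':(150,294,300,420),'side':(80,224,250,370)})
E
```

```text
-28.20459613345813
```

View pics/ov1.png

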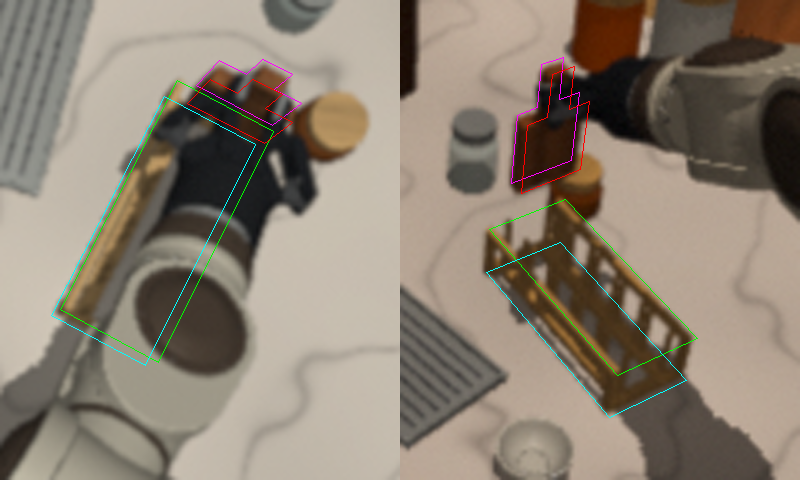

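```bash
python3 - <<'E'
from h import *
p,R,o=st(); f=R.as_matrix()[:,2]; hd=np.degrees(np.arctan2(f[1],f[0]))
O=p+[0,0,-67]-1.1*dirh(hd)
z=np.load('s2.npz')
B=np.vstack([b for b,_ in boardpts(O,hd)])
for n,im,(y0,y1,x0,x1) in(('top',z['a'],(165,195,350,387)),('side',z['b'],(95,140,280,306))):
    H=hsv(im); m=(H[...,0]<14)&(H[...,1]>110)&(H[...,2]>30); k=np.zeros_like(m); k[y0:y1,x0:x1]=1
    v,u=np.nonzero(m&k); q=np.c_[u,v].astype(float); pr=proj(n,B/1000)
    for a in range(0,360,45):
        dd=np.array([np.cos(np.radians(a)),np.sin(np.radians(a))]); print(n,a,'mask',(q@dd).max().round(1),'pred',(pr@dd).max().round(1))
E
```

```text
top 0 mask 386.0 pred 390.0
top 45 mask 404.5 pred 405.4
top 90 mask 192.0 pred 192.4
top 135 mask -128.7 pred -123.9
top 180 mask -360.0 pred -355.6
top 225 mask -379.0 pred -376.7
top 270 mask -171.0 pred -167.0
top 315 mask 149.2 pred 152.4
side 0 mask 305.0 pred 306.2
side 45 mask 314.0 pred 306.8
side 90 mask 139.0 pred 137.4
side 135 mask -104.7 pred -104.9
side 180 mask -284.0 pred -282.9
side 225 mask -278.6 pred -276.2
side 270 mask -95.0 pred -96.5
side 315 mask 148.5 pred 143.0
```

The board sits about 4 mm nearer the robot than predicted in both views, so I correct for that. I lower it to just above the dowels and look closely.

Request:
step_arm --targets '[[0.1,[3,-2,-20],[-0.008,-0.004,0.004]],[0.1,[4.6,-2.7,-40],[-0.008,-0.004,0.004]],[0.1,[4.6,-2.7,-55],[-0.008,-0.004,0.004]],[0.1,[4.6,-2.7,-55],[-0.008,-0.004,0.004]]]'

```text
time: 6.2
ee_pos: [0.5201, -0.3196, 0.1993]
tcp_rot: [-180.0, 60.0, 152.0]
wrist_force: [-0.4, -0.1, -1.6]
opening: 0.0241
grasp_force: 69.0
```

```bash
python3 - <<'E'
from h import *
show()
p,R,o=st(); f=R.as_matrix()[:,2]; hd=np.degrees(np.arctan2(f[1],f[0])); print(hd)
O=p+[0,0,-67]-4.6*dirh(hd)
F=dirh(-28.3); l=np.array([-F[1],F[0],0]); c=np.array([433.7,-276,76])+92*F
slot=[([c+s*13*F+y*l for y in(-27,27)],(0,255,255)) for s in(-1,1)]
overlay('pics/ov2.png',slot+boardpts(O,hd),('top','side'),{'top':(150,222,330,400),'side':(90,170,265,335)},(400,440))
E
```

```text
t 6.2 p [ 520.1 -319.6  199.3] rpy [-179.96   59.98  152.  ] q [-34.  -41.2 -52.   19.4   5.1  -3. ] F [-0.4 -0.1 -1.6] open 24.1 g 69.00385604356416
-28.04472628835461
```

View pics/ov2.png

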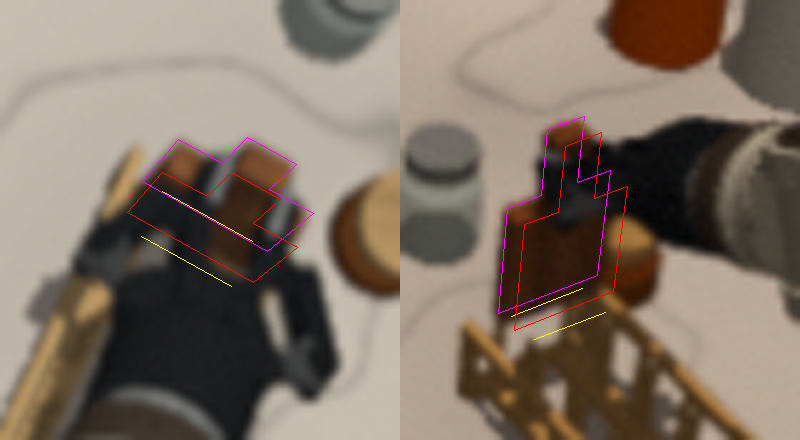

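Request:
step_arm --targets '[[0.1,[-0.5,-2.7,0],[0,0,-0.004]],[0.1,[-0.5,-2.7,0],[0,0,-0.004]],[0.1,[-0.5,-2.7,-8],[0,0,-0.004]],[0.1,[-0.5,-2.7,-16],[0,0,-0.004]],[0.1,[-0.5,-2.7,-24],[0,0,-0.004]],[0.1,[-0.5,-2.7,-24],[0,0,-0.004]]]'

```text
time: 6.9
ee_pos: [0.5189, -0.3234, 0.1754]
tcp_rot: [-179.9, 60.0, 151.7]
wrist_force: [0.7, 0.2, -0.9]
opening: 0.024
grasp_force: 69.0
```

No contact force at 13 mm into the dowels. I continue down.

Request:
step_arm --targets '[[0.1,[0.5,0.7,-8],[0,0,0]],[0.1,[0.5,0.7,-16],[0,0,0]],[0.1,[0.5,0.7,-24],[0,0,0]],[0.1,[0.5,0.7,-32],[0,0,0]],[0.1,[0.5,0.7,-38],[0,0,0]],[0.1,[0.5,0.7,-41],[0,0,0]],[0.1,[0.5,0.7,-42],[0,0,0]]]'

```text
time: 7.6
ee_pos: [0.5199, -0.323, 0.1357]
tcp_rot: [-179.9, 60.2, 151.7]
wrist_force: [-0.7, 0.3, -0.6]
opening: 0.0239
grasp_force: 69.0
```

Request:
step_arm --targets '[[0.1,[0,0,-4],[0,0,0]],[0.1,[0,0,-7],[0,0,0]],[0.1,[0,0,-9],[0,0,0]],[0.1,[0,0,-9],[0,0,0]]]'

```text
time: 8.0
ee_pos: [0.5213, -0.3235, 0.1307]
tcp_rot: [-179.8, 60.5, 151.8]
wrist_force: [-0.7, 2.9, 7.1]
opening: 0.0238
grasp_force: 69.7
```

Contact at 7 N on the rails. I release and back off along the tool axis.

Request:
step_arm --targets '[[0.5,[0,0,1],[0,0,0]],[0.5,[0,0,1],[0,0,0]],[0.5,[0,0,1],[0,0,0]],[0.5,[-8,4,6],[0,0,0]],[0.5,[-23,12,16],[0,0,0]],[0.5,[-46,25,31],[0,0,0]],[0.5,[-60,33,71],[0,0,0]],[0.5,[-60,33,111],[0,0,0]]]'

```text
time: 8.8
ee_pos: [0.4824, -0.3068, 0.2376]
tcp_rot: [179.9, 59.0, 151.7]
wrist_force: [0.9, -1.1, 1.9]
opening: 0.0427
grasp_force: 0.0
```

```bash
python3 - <<'E'
from h import *
show()
im,d=bot.camera('side');H=hsv(im); brown=(H[...,0]<14)&(H[...,1]>110)&(H[...,2]>30)
for c in contours(brown,100):
    if 250<c[:,0].mean()<330 or c[:,0].mean()<240:
        r=rect(plane('side',c,.018)); print(c.mean(0).round(),'rect',np.round(r[0]),np.round(r[1]),round(r[2],1))
cv2.imwrite('pics/s3.png',cv2.resize(im[90:300,130:340,::-1],(600,600),interpolation=cv2.INTER_CUBIC))
go([639.5,204,180],grasp_R(-68.9,30))
E
```

```text
t 8.8 p [ 482.4 -306.8  237.6] rpy [179.88  59.01 151.69] q [-35.7 -48.5 -50.2  29.5   6.4  -3.8] F [ 0.9 -1.1  1.9] open 42.7 g 0.0
[170. 322.] rect [497. 413.] [174.  41.] 148.8
[169. 261.] rect [623. 255.] [144.  75.] 111.7
[169. 220.] rect [718. 143.] [85. 84.] 122.4
[152. 182.] rect [881.  16.] [365. 191.] 89.6
[295. 144.] rect [ 546. -394.] [154. 104.] 85.9
[313.  91.] rect [ 631. -745.] [172.  94.] 111.9
[237.  79.] rect [ 970. -644.] [150. 107.] 79.2
shift [155.3 512.  -69.7] turn [ 1.195  1.055 -0.557] deg 96.8
```

View pics/s3.png

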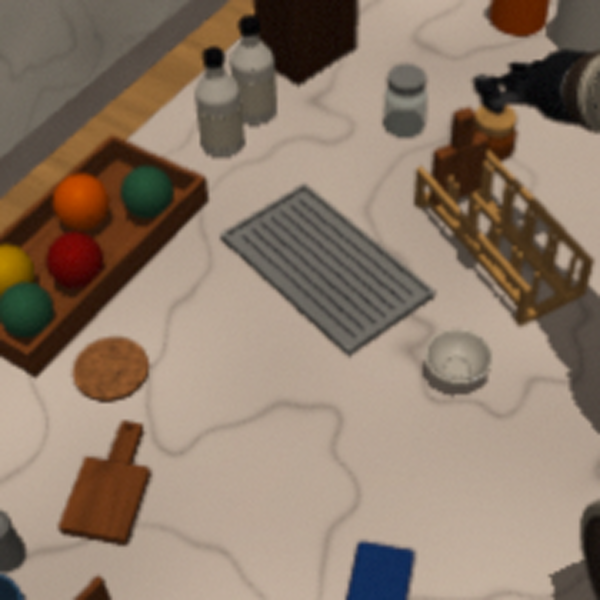

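Board A stands in slot 4: handle up at px (465,130), blade between the bars. q2 was near its limit there, so board B gets a 45° tilt and slot 3.

```bash
python3 - <<'E'
from h import *
go([638,207,160],grasp_R(-68.7,45))
E
```

```text
shift [153.8 515.  -89.7] turn [ 1.39   1.232 -0.496] deg 110.2
```

Request:
step_arm --targets '[[0.5,[16,10,0],[0.099,0.088,-0.035]],[0.5,[32,40,0],[0.199,0.176,-0.071]],[0.5,[43,80,0],[0.298,0.264,-0.106]],[0.5,[54,125,0],[0.397,0.352,-0.142]],[0.5,[65,170,0],[0.496,0.44,-0.177]],[0.5,[76,215,0],[0.596,0.528,-0.213]],[0.5,[87,260,0],[0.695,0.616,-0.248]],[0.5,[98,305,0],[0.794,0.704,-0.283]]]'

```text
time: 9.65
ee_pos: [0.5818, 0.0002, 0.2388]
tcp_rot: [170.2, -1.1, 128.3]
wrist_force: [0.6, -0.2, 0.5]
opening: 0.0426
grasp_force: 0.0
```

```bash
python3 - <<'E'
from h import *
show()
go([638,207,140],grasp_R(-68.7,45))
E
```

```text
t 9.65 p [5.818e+02 2.000e-01 2.388e+02] rpy [170.19  -1.13 128.25] q [-3.6  2.5  7.7 88.6  7.4 48.7] F [ 0.6 -0.2  0.5] open 42.6 g 0.0
shift [ 56.2 206.8 -98.8] turn [ 0.584  0.52  -0.212] deg 46.4
```

Request:
step_arm --targets '[[0.5,[9,35,-16],[0.097,0.087,-0.035]],[0.5,[19,70,-33],[0.195,0.173,-0.071]],[0.5,[28,104,-50],[0.292,0.26,-0.106]],[0.5,[37,138,-66],[0.389,0.347,-0.141]],[0.5,[47,172,-83],[0.487,0.433,-0.177]],[0.5,[56,207,-99],[0.584,0.52,-0.212]],[0.5,[56,207,-99],[0.584,0.52,-0.212]]]'

```text
time: 10.35
ee_pos: [0.6361, 0.2069, 0.1303]
tcp_rot: [-179.1, -45.2, 110.7]
wrist_force: [-0.2, -0.8, -1.6]
opening: 0.0429
grasp_force: 0.0
```

```bash
python3 - <<'E'
from h import *
show()
im,d=bot.camera('side');H=hsv(im); brown=(H[...,0]<14)&(H[...,1]>110)&(H[...,2]>30)
for c in contours(brown,100):
    if c[:,0].mean()<240:
        r=rect(plane('side',c,.018)); print(c.mean(0).round(),'rect',np.round(r[0]),np.round(r[1]),round(r[2],1))
go([638,207,10],grasp_R(-68.7,45))
E
```

```text
t 10.35 p [636.1 206.9 130.3] rpy [-179.1   -45.18  110.74] q [  1.6  35.   27.  101.4  41.7  63. ] F [-0.2 -0.8 -1.6] open 42.9 g 0.0
[169. 321.] rect [497. 413.] [174.  41.] 148.8
[169. 261.] rect [623. 255.] [144.  75.] 111.7
[170. 220.] rect [715. 142.] [87. 69.] 101.7
[195. 160.] rect [ 808. -120.] [110.  45.] 114.4
[142. 187.] rect [882.  33.] [331. 190.] 90.0
shift [   1.6    1.4 -123.8] turn [ 0.004 -0.005 -0.002] deg 0.4
```

Request:
step_arm --targets '[[0.5,[2,0,-40],[0,0,0]],[0.5,[2,0,-75],[0,0,0]],[0.5,[2,0,-100],[0,0,0]],[0.5,[2,0,-112],[0,0,0]],[0.5,[2,0,-118],[0,0,0]],[0.5,[2,0,-120],[0,0,0]],[0.5,[2,0,-120],[0,0,0]]]'

```text
time: 11.1
ee_pos: [0.6397, 0.2049, 0.0212]
tcp_rot: [179.6, -44.7, 111.6]
wrist_force: [0.2, -0.1, -0.4]
opening: 0.0424
grasp_force: 0.0
```

```bash
python3 - <<'E'
from h import *
show();go([638,207,10],grasp_R(-68.7,45))
h=dirh(-68.7); O=np.array([638,207,0])-72*h; l=np.array([-h[1],h[0],0])
bx=[([O+x*h+y*l+np.array([0,0,18]) for x,y in((-45,-37.5),(-45,37.5),(45,37.5),(45,13),(97,13),(97,-13),(45,-13),(45,-37.5))],(255,0,255))]
overlay('pics/ov3.png',bx,('top','side'),{'top':(130,190,150,220),'side':(220,290,140,215)},(400,400))
E
```

```text
t 11.1 p [639.7 204.9  21.2] rpy [179.64 -44.7  111.6 ] q [ 1.4 37.4 18.5 89.6 41.5 63. ] F [ 0.2 -0.1 -0.4] open 42.4 g 0.0
shift [ -1.7   2.1 -11.2] turn [ 0.003  0.006 -0.001] deg 0.4
```

View pics/ov3.png

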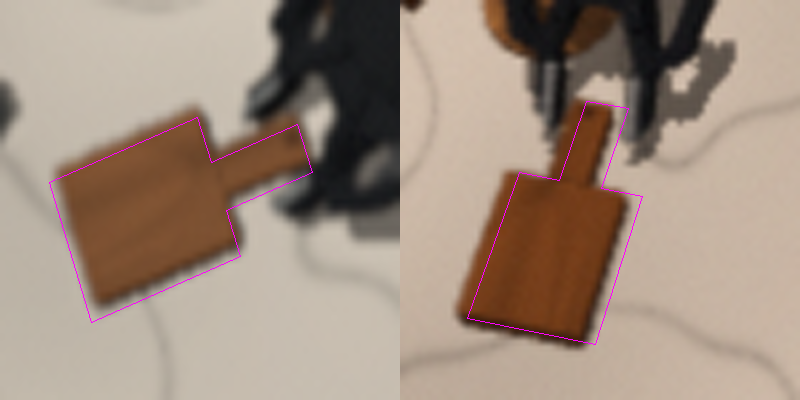

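The overlay puts board B about 5 mm farther in x than I took it; the 2x2 opening biased the mask. I shift the gripper and settle before closing.

Request:
step_arm --targets '[[0.5,[4,3,0],[0,0,0]],[0.5,[4,3,-5],[0,0,0]],[0.5,[4,3,-9],[0,0,0]],[0.5,[4,3,-9],[0,0,0]],[0.5,[4,3,-9],[0,0,0]]]'

```text
time: 11.7
ee_pos: [0.6428, 0.208, 0.0102]
tcp_rot: [179.9, -44.8, 111.4]
wrist_force: [0.3, 1.0, -0.3]
opening: 0.0425
grasp_force: 0.0
```

```bash
sed -i 's/np.ones((2,2))/np.ones((3,3))/' h.py; python3 - <<'E'
from h import *
show();go([643.5,208,9],grasp_R(-68.7,45))
for n in('top','side'):
    im,d=bot.camera(n);H=hsv(im); brown=(H[...,0]<14)&(H[...,1]>110)&(H[...,2]>40)
    for c in contours(brown,100):
        if 100<c[:,0].mean()<240 and c[:,1].mean()>140:
            r=rect(plane(n,c,.018)); print(n,c.mean(0).round(),'rect',np.round(r[0]),np.round(r[1]),round(r[2],1))
E
```

```text
t 11.7 p [642.8 208.   10.2] rpy [179.88 -44.77 111.43] q [ 1.7 38.3 18.7 88.8 41.6 63.3] F [ 0.3  1.  -0.3] open 42.5 g 0.0
shift [ 0.7 -0.  -1.2] turn [ 0.003  0.003 -0.001] deg 0.2
top [181. 159.] rect [627. 248.] [136.  71.] 111.1
side [168. 321.] rect [501. 413.] [173.  41.] 148.9
side [168. 259.] rect [628. 254.] [144.  75.] 111.8
side [142. 188.] rect [888.  50.] [294. 191.] 90.3
```

Request:
step_arm --targets '[[0.2,[0,0,-1],[0,0,0]],[0.1,[0,0,-1],[0,0,0]],[0.1,[0,0,-1],[0,0,0]],[0.1,[0,0,-1],[0,0,0]],[0.1,[0,0,-1],[0,0,0]],[0.1,[0,0,-1],[0,0,0]]]' --force 70

```text
time: 12.4
ee_pos: [0.6434, 0.208, 0.01]
tcp_rot: [179.8, -44.7, 111.5]
wrist_force: [2.5, -1.2, 4.3]
opening: 0.0242
grasp_force: 68.7
```

Request:
step_arm --targets '[[0.1,[0,0,20],[0,0,0]],[0.1,[0,0,50],[0,0,0]],[0.1,[0,0,90],[0,0,0]],[0.1,[0,0,130],[0,0,0]],[0.1,[0,0,170],[0,0,0]],[0.1,[0,0,205],[0,0,0]],[0.1,[0,0,205],[0,0,0]]]'

```text
time: 13.1
ee_pos: [0.6436, 0.2083, 0.2197]
tcp_rot: [179.3, -44.6, 111.8]
wrist_force: [0.1, 0.0, -0.7]
opening: 0.0243
grasp_force: 68.4
```

```bash
python3 - <<'E'
from h import *
show();go([474.2+4,-297.8-2,235],rack_R(-28.3,45))
E
```

```text
t 13.1 p [643.6 208.3 219.7] rpy [179.33 -44.63 111.83] q [  1.7  35.3  37.7 110.3  41.6  63.3] F [ 0.1  0.  -0.7] open 24.3 g 68.39775515254587
shift [-165.4 -508.1   15.3] turn [-1.195 -1.05   0.546] deg 96.3
```

Request:
step_arm --targets '[[0.1,[-17,-39,8],[-0.092,-0.081,0.042]],[0.1,[-34,-78,16],[-0.184,-0.162,0.084]],[0.1,[-51,-117,24],[-0.276,-0.242,0.126]],[0.1,[-68,-156,30],[-0.368,-0.323,0.168]],[0.1,[-85,-195,30],[-0.46,-0.404,0.21]],[0.1,[-102,-234,30],[-0.552,-0.485,0.252]],[0.1,[-117,-273,30],[-0.643,-0.566,0.294]],[0.1,[-130,-312,30],[-0.735,-0.646,0.336]]]'

```text
time: 13.9
ee_pos: [0.512, -0.1053, 0.2437]
tcp_rot: [172.1, 10.8, 135.1]
wrist_force: [0.7, -0.2, -0.1]
opening: 0.0242
grasp_force: 68.7
```

```bash
python3 - <<'E'
from h import *
show();go([474.2+4,-297.8-2,245],rack_R(-28.3,45))
E
```

```text
t 13.9 p [ 512.  -105.3  243.7] rpy [172.07  10.81 135.15] q [-12.1 -12.2  -6.1  82.7   0.9  32.1] F [ 0.7 -0.2 -0.1] open 24.2 g 68.70054516009986
shift [ -33.8 -194.5    1.3] turn [-0.456 -0.405  0.214] deg 37.0
```

Request:
step_arm --targets '[[0.1,[-12,-35,2],[-0.091,-0.081,0.043]],[0.1,[-24,-75,4],[-0.182,-0.162,0.086]],[0.1,[-31,-115,6],[-0.274,-0.243,0.128]],[0.1,[-34,-155,6],[-0.365,-0.324,0.171]],[0.1,[-34,-194,4],[-0.456,-0.405,0.214]],[0.1,[-34,-194,2],[-0.456,-0.405,0.214]],[0.1,[-34,-194,2],[-0.456,-0.405,0.214]]]'

```text
time: 14.6
ee_pos: [0.4776, -0.2981, 0.2441]
tcp_rot: [179.7, 44.6, 151.3]
wrist_force: [0.2, -0.3, -0.3]
opening: 0.0242
grasp_force: 69.0
```

```bash
python3 - <<'E'
from h import *
show();go([474.2+4,-297.8-2,200],rack_R(-28.3,45))
p,R,o=st(); f=R.as_matrix()[:,2]; hd=np.degrees(np.arctan2(f[1],f[0])); print(hd)
O=p+[0,0,-70]-4*dirh(hd)
B=np.vstack([b for b,_ in boardpts(O,hd)])
for n in('top','side'):
    im,d=bot.camera(n); np.savez(f's4{n}.npz',im=im,d=d)
F=dirh(-28.3); l=np.array([-F[1],F[0],0]); c=np.array([433.7,-276,76])+46*F
slot=[([c+s*13*F+y*l for y in(-27,27)],(0,255,255)) for s in(-1,1)]
overlay('pics/ov4.png',slot+boardpts(O,hd),('top','side'),{'top':(150,222,320,390),'side':(90,170,260,330)},(400,440))
E
```

```text
t 14.6 p [ 477.6 -298.1  244.1] rpy [179.73  44.58 151.3 ] q [-34.  -37.3 -35.1  47.7   4.   -3.8] F [ 0.2 -0.3 -0.3] open 24.2 g 68.98902345914394
shift [  0.6  -1.7 -44.1] turn [-0.006 -0.005  0.004] deg 0.5
-28.30832165989535
```

View pics/ov4.png

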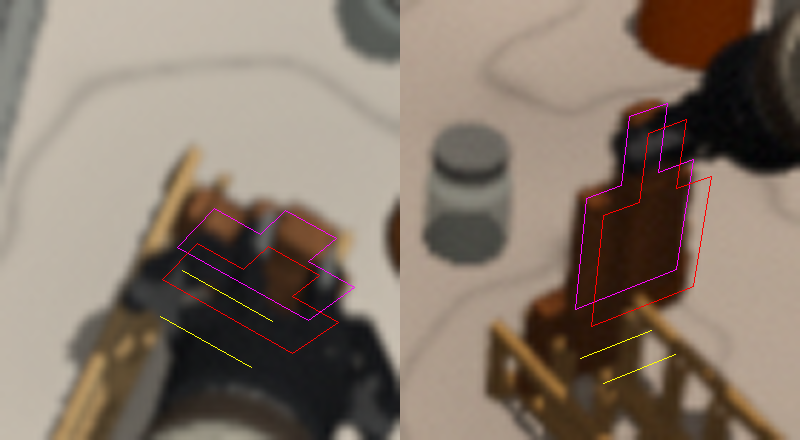

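```bash
python3 - <<'E'
from h import *
F=dirh(-28.3); L=np.array([-F[1],F[0],0]); c=np.array([433.7,-276,0])
for n,lo,hi in(('top',.19,.4),('side',.15,.2),('side',.2,.3),('side',.06,.1)):
    z=np.load(f's4{n}.npz'); H=hsv(z['im']); m=(H[...,0]<16)&(H[...,1]>100)&(H[...,2]>25)
    C=cloud(n,m,z['d'])*1000; r=C-c; a=r@F; b=r@L
    k=(C[:,2]>lo*1000)&(C[:,2]<hi*1000)&(abs(b)<70)&(a>0)&(a<150)
    print(n,lo,hi,k.sum(),'f pct',np.percentile(a[k],[5,25,50,75,95]).round(1),'l',np.percentile(b[k],[2,50,98]).round(1),'z',np.percentile(C[k,2],[2,50,98]).round(1))
E
```

```text
top 0.19 0.4 170 f pct [22.9 41.1 43.1 49.9 55.6] l [-15.2   2.7  40.2] z [193.6 251.6 292.7]
side 0.15 0.2 216 f pct [37.9 39.5 40.7 42.5 51.4] l [-26.3  14.1  43.4] z [151.4 175.4 199.5]
side 0.2 0.3 181 f pct [38.8 40.8 42.9 48.9 56.2] l [-26.   14.4  43. ] z [200.9 217.7 273.6]
side 0.06 0.1 156 f pct [17.7 67.  82.9 85.5 94.2] l [-42.8  21.4  50.5] z [60.7 72.7 97.3]
```

The depth points on B's face put the board's mid-plane at 49 mm in the rack frame (slot 3 is at 46). Board A checks out at 92. I correct by −3 mm and insert.

Request:
step_arm --targets '[[0.1,[-3.6,-0.5,-10],[-0.006,-0.005,0.004]],[0.1,[-3.6,-0.5,-25],[-0.006,-0.005,0.004]],[0.1,[-3.6,-0.5,-40],[-0.006,-0.005,0.004]],[0.1,[-3.6,-0.5,-48],[-0.006,-0.005,0.004]],[0.1,[-3.6,-0.5,-54],[-0.006,-0.005,0.004]],[0.1,[-3.6,-0.5,-60],[-0.006,-0.005,0.004]],[0.1,[-3.6,-0.5,-66],[-0.006,-0.005,0.004]],[0.1,[-3.6,-0.5,-66],[-0.006,-0.005,0.004]]]'

```text
time: 15.6
ee_pos: [0.4753, -0.2983, 0.1797]
tcp_rot: [-180.0, 45.1, 151.9]
wrist_force: [0.2, -0.0, -1.4]
opening: 0.024
grasp_force: 69.0
```

```bash
python3 - <<'E'
from h import *
show();go([474.2,-298.2,134],rack_R(-28.3,45))
E
```

```text
t 15.6 p [ 475.3 -298.3  179.7] rpy [-179.99   45.13  151.89] q [-34.3 -38.6 -43.2  40.5   4.4  -4.4] F [ 0.2 -0.  -1.4] open 24.0 g 68.95488561596721
shift [ -1.1   0.1 -45.7] turn [ 0.001  0.002 -0.003] deg 0.2
```

Request:
step_arm --targets '[[0.1,[-0.8,0,-8],[0,0,0]],[0.1,[-0.8,0,-16],[0,0,0]],[0.1,[-0.8,0,-24],[0,0,0]],[0.1,[-0.8,0,-32],[0,0,0]],[0.1,[-0.8,0,-38],[0,0,0]],[0.1,[-0.8,0,-43],[0,0,0]],[0.1,[-0.8,0,-46],[0,0,0]],[0.1,[-0.8,0,-46],[0,0,0]]]'

```text
time: 16.4
ee_pos: [0.4745, -0.2984, 0.1341]
tcp_rot: [-180.0, 45.2, 151.9]
wrist_force: [0.6, 1.5, -1.0]
opening: 0.0238
grasp_force: 69.0
```

Request:
step_arm --targets '[[0.1,[0,0,-3],[0,0,0]],[0.1,[0,0,-6],[0,0,0]],[0.1,[0,0,-7],[0,0,0]],[0.1,[0,0,-7],[0,0,0]]]'

```text
time: 16.8
ee_pos: [0.4757, -0.2989, 0.1301]
tcp_rot: [-180.0, 45.4, 151.9]
wrist_force: [-0.9, 2.5, 5.6]
opening: 0.0245
grasp_force: 69.6
```

Request:
step_arm --targets '[[0.5,[0,0,1],[0,0,0]],[0.5,[0,0,1],[0,0,0]],[0.5,[0,0,1],[0,0,0]],[0.5,[-6,3,8],[0,0,0]],[0.5,[-18,10,21],[0,0,0]],[0.5,[-36,20,42],[0,0,0]],[0.5,[-45,25,82],[0,0,0]],[0.5,[-45,25,122],[0,0,0]]]'

```text
time: 17.6
ee_pos: [0.4281, -0.2726, 0.2512]
tcp_rot: [-180.0, 45.2, 151.9]
wrist_force: [2.0, -0.5, 1.1]
opening: 0.0425
grasp_force: 0.0
```

```bash
python3 - <<'E'
from h import *
show()
for n in('top','side'):
    im,d=bot.camera(n); np.savez(f's5{n}.npz',im=im,d=d)
z=np.load('s5side.npz'); H=hsv(z['im']); m=(H[...,0]<16)&(H[...,1]>100)&(H[...,2]>25)
F=dirh(-28.3); L=np.array([-F[1],F[0],0]); c=np.array([433.7,-276,0])
C=cloud('side',m,z['d'])*1000; r=C-c; a=r@F; b=r@L
for lo,hi in((80,95),(95,110),(110,125),(125,140),(140,152),(152,170)):
  for s in(46,92):
    k=(C[:,2]>lo)&(C[:,2]<hi)&(abs(b)<45)&(abs(a-s)<20); print(lo,s,k.sum(),np.percentile(a[k],[10,50,90]).round(1) if k.sum() else '',np.percentile(b[k],[5,95]).round(1) if k.sum() else '')
# pot & utensils: cloud in top around pot
for n in('top','side'):
    z=np.load(f's5{n}.npz'); H=hsv(z['im']); m=(H[...,0]<18)&(H[...,1]>90)&(H[...,2]<150)
    C=cloud(n,m,z['d'])*1000
    k=(np.hypot(C[:,0]-450,C[:,1]-450)<130)&(C[:,2]>60); C=C[k]
    lab=None
    from scipy.cluster.vq import kmeans2
    np.random.seed(0); cen,lab=kmeans2(C[:,:2],np.array([[472.,423],[408,460]]),minit='matrix')
    for i in range(2):
        Q=C[lab==i]; print(n,i,len(Q))
        for lo in range(60,240,20):
            q=Q[(Q[:,2]>=lo)&(Q[:,2]<lo+20)]
            if len(q)>3: print('  z',lo,len(q),q.mean(0).round(),np.ptp(q,0).round())
im=np.load('s5top.npz')['im']; im2=np.load('s5side.npz')['im']
o=np.hstack([cv2.resize(im[180:250,75:145,::-1],(400,400)),cv2.resize(im2[280:380,130:230,::-1],(400,400))]); cv2.imwrite('pics/pot.png',o)
E
```

```text
t 17.6 p [ 428.1 -272.6  251.2] rpy [-179.97   45.22  151.88] q [-35.3 -46.6 -38.9  52.7   5.1  -5.1] F [ 2.  -0.5  1.1] open 42.5 g 0.0
80 46 57 [37.6 40.2 44.3] [-28.4  39.8]
80 92 36 [81.2 83.  91.3] [-1.6 42.1]
95 46 82 [38.4 42.3 53. ] [-26.8  40.6]
95 92 47 [79.2 83.7 93.5] [ 0.3 40.8]
110 46 27 [37.6 41.  48. ] [-6.8 15.6]
110 92 21 [78.6 81.7 88.4] [-2.1 17.6]
125 46 24 [38.4 40.8 51.1] [-6.5 16.3]
125 92 18 [73.6 76.8 86.7] [-2.2 16.8]
140 46 24 [37.4 40.5 51.2] [-3.2 16.4]
140 92 15 [72.4 74.9 85.4] [-3.8 19.8]
152 46 25 [38.9 45.  53. ] [-6.7 14.9]
152 92 28 [73.1 79.1 85.6] [-5.4 18.6]
top 0 99
  z 80 9 [468. 419.  90.] [11.  6. 19.]
  z 100 9 [467. 417. 112.] [ 8.  8. 19.]
  z 120 10 [467. 418. 128.] [10.  8. 14.]
  z 140 9 [466. 417. 149.] [ 6.  6. 19.]
  z 160 11 [466. 416. 176.] [ 3. 23. 11.]
  z 180 10 [467. 418. 190.] [ 4. 32. 12.]
  z 200 18 [468. 421. 212.] [ 7. 35. 20.]
  z 220 20 [469. 421. 224.] [ 6. 34.  6.]
top 1 106
  z 80 11 [409. 455.  90.] [11.  5. 18.]
  z 100 11 [410. 455. 111.] [10.  5. 18.]
  z 120 12 [410. 456. 131.] [11.  3. 20.]
  z 140 4 [409. 455. 150.] [7. 1. 8.]
  z 160 7 [409. 452. 171.] [ 5.  7. 20.]
  z 180 16 [408. 455. 189.] [11. 23. 19.]
  z 200 44 [410. 457. 209.] [15. 32. 14.]
side 0 291
  z 80 10 [465. 429.  93.] [35. 50. 20.]
  z 100 20 [467. 429. 110.] [ 8. 13. 16.]
  z 120 22 [467. 428. 130.] [ 8. 14. 17.]
  z 140 19 [467. 428. 151.] [ 7. 12. 20.]
  z 160 36 [468. 427. 173.] [ 9. 34. 18.]
  z 180 64 [469. 427. 189.] [ 8. 37. 20.]
  z 200 63 [469. 428. 210.] [ 6. 36. 19.]
  z 220 54 [471. 426. 223.] [11. 37.  6.]
side 1 223
  z 60 6 [408. 466.  76.] [ 9. 10.  8.]
  z 80 18 [409. 466.  89.] [26. 11. 19.]
  z 100 22 [407. 465. 109.] [13. 13. 19.]
  z 120 16 [407. 465. 130.] [ 9. 12. 18.]
  z 140 20 [406. 466. 150.] [ 8. 12. 18.]
  z 160 19 [406. 465. 171.] [ 5. 17. 19.]
  z 180 44 [408. 463. 192.] [16. 38. 19.]
  z 200 78 [410. 466. 209.] [22. 34. 17.]
```

View pics/pot.png

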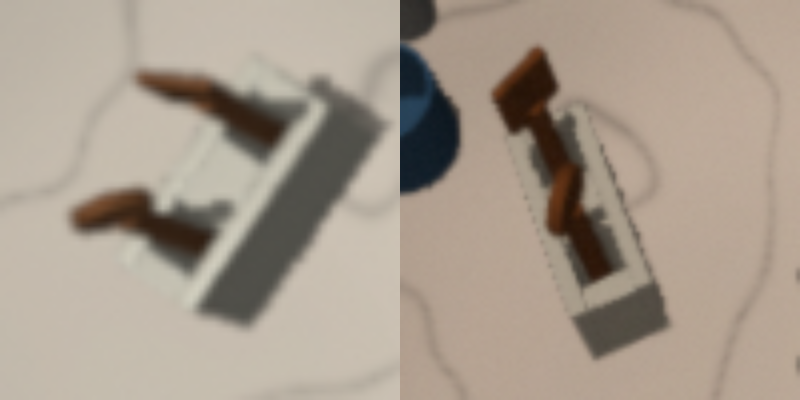

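Spatula stands at about (469,423), spoon at (409,461), both nearly vertical. The pot picture shows the spatula head at (175,85) and the spoon head at (110,210) in its left half. Next: head orientations, and a second look at whether board A leans.

```bash
python3 - <<'E'
from h import *
for n in('top','side'):
    z=np.load(f's5{n}.npz'); H=hsv(z['im']); m=(H[...,0]<18)&(H[...,1]>90)&(H[...,2]<170)
    C=cloud(n,m,z['d'])*1000
    for nm,c in(('spat',(469,423)),('spoon',(409,461))):
        k=(np.hypot(C[:,0]-c[0],C[:,1]-c[1])<32)&(C[:,2]>182); Q=C[k]
        w,V=np.linalg.eigh(np.cov((Q-Q.mean(0)).T)); print(n,nm,k.sum(),Q.mean(0).round(),'sd',np.sqrt(w).round(1),'normal',V[:,0].round(2),'zmax',np.percentile(Q[:,2],98).round())
F=dirh(-28.3); L=np.array([-F[1],F[0],0]); c=np.array([433.7,-276,0])
z=np.load('s5top.npz'); H=hsv(z['im']); m=(H[...,0]<16)&(H[...,1]>100)&(H[...,2]>25)
C=cloud('top',m,z['d'])*1000; r=C-c; a=r@F; b=r@L
for s in(46,92):
  for lo,hi in((90,110),(145,170)):
    k=(C[:,2]>lo)&(C[:,2]<hi)&(abs(b)<45)&(abs(a-s)<22); print(s,lo,k.sum(),np.percentile(a[k],[5,50,95]).round(1) if k.sum() else '',np.percentile(b[k],[5,95]).round(1) if k.sum() else '')
go([250,150,280],rack_R(10,20))
E
```

```text
top spat 47 [468. 420. 213.] sd [ 1.3 10.6 13.2] normal [ 0.99 -0.11 -0.06] zmax 226.0
top spoon 58 [410. 456. 204.] sd [ 2.   8.  10.1] normal [ 0.91  0.38 -0.15] zmax 214.0
side spat 172 [470. 427. 208.] sd [ 1.6 11.2 14. ] normal [ 1.   -0.07 -0.07] zmax 226.0
side spoon 118 [409. 465. 203.] sd [ 2.5  8.7 10.8] normal [ 0.92  0.36 -0.18] zmax 215.0
46 90 106 [37.8 42.9 53.1] [-32.   37.7]
46 145 64 [38.5 45.7 55.5] [-9.6 13. ]
92 90 91 [79.9 85.1 93.8] [-29.8  38.6]
92 145 48 [73.9 79.  86.6] [-7.8 13.9]
shift [-180.4  424.1   21.8] turn [-0.066 -0.425  0.656] deg 44.9
```

Board A leans about 7.5° toward the robot (handle end at f=80 against 92), so I'll straighten it before the utensils. With the tool vertical I'll grip its handle from above.

```bash
python3 - <<'E'
from h import *
go([508.6,-313,235],rack_R(-28.3,90))
E
```

```text
shift [ 78.2 -38.9 -23.2] turn [ 0.379  0.704 -0.003] deg 45.8
```

Request:
step_arm --targets '[[0.5,[13,-6,0],[0.063,0.117,0]],[0.5,[26,-13,0],[0.126,0.235,0]],[0.5,[39,-20,0],[0.19,0.352,0]],[0.5,[52,-26,-5],[0.253,0.469,0]],[0.5,[65,-32,-12],[0.316,0.587,0]],[0.5,[78,-39,-23],[0.379,0.704,-0.003]],[0.5,[78,-39,-23],[0.379,0.704,-0.003]],[0.5,[78,-39,-23],[0.379,0.704,-0.003]]]'

```text
time: 18.5
ee_pos: [0.5086, -0.3129, 0.2226]
tcp_rot: [179.9, -1.1, 151.7]
wrist_force: [0.4, -0.1, -0.9]
opening: 0.0425
grasp_force: 0.0
```

```bash
python3 - <<'E'
from h import *
show();go([508.6,-313,122],rack_R(-28.3,90))
im,d=bot.camera('side'); H=hsv(im); m=(H[...,0]<16)&(H[...,1]>100)&(H[...,2]>25)
F=dirh(-28.3); L=np.array([-F[1],F[0],0]); c=np.array([433.7,-276,0])
C=cloud('side',m,d)*1000; r=C-c; a=r@F; b=r@L
for lo,hi in((80,100),(110,140),(140,155)):
  for s in(46,92):
    k=(C[:,2]>lo)&(C[:,2]<hi)&(abs(b)<45)&(abs(a-s)<20); print(lo,s,k.sum(),np.percentile(a[k],[10,50]).round(1),np.percentile(b[k],[5,95]).round(1))
E
```

```text
t 18.5 p [ 508.6 -312.9  222.6] rpy [179.93  -1.07 151.69] q [-31.6  12.6  17.7  96.1   0.   -3.3] F [ 0.4 -0.1 -0.9] open 42.5 g 0.0
shift [-0.000e+00 -1.000e-01 -1.006e+02] turn [-0.01  -0.016  0.   ] deg 1.1
80 46 72 [38.  40.2] [-26.   41.2]
80 92 46 [81.1 83.1] [-3.2 42.4]
110 46 51 [38.5 40.6] [-7.3 16.6]
110 92 38 [74.4 79.6] [ 0.  17.3]
140 46 39 [36.7 42.1] [-6.  17.1]
140 92 32 [72.5 77. ] [-4.8 19. ]
```

Request:
step_arm --targets '[[0.5,[0,0,-25],[0,0,0]],[0.5,[0,0,-50],[0,0,0]],[0.5,[0,0,-75],[0,0,0]],[0.5,[0,0,-90],[0,0,0]],[0.5,[0,0,-98],[0,0,0]],[0.5,[0,0,-98],[0,0,0]]]'

```text
time: 19.15
ee_pos: [0.5071, -0.3122, 0.129]
tcp_rot: [180.0, -0.6, 151.7]
wrist_force: [0.8, -0.2, 0.5]
opening: 0.0426
grasp_force: 0.0
```

Request:
step_arm --targets '[[0.2,[0,0,0],[0,0,0]],[0.1,[0,0,0],[0,0,0]],[0.1,[0,0,0],[0,0,0]],[0.1,[0,0,0],[0,0,0]],[0.1,[0,0,0],[0,0,0]]]' --force 40

```text
time: 19.65
ee_pos: [0.5082, -0.3128, 0.1302]
tcp_rot: [180.0, -0.5, 151.7]
wrist_force: [-0.9, 1.1, 6.9]
opening: 0.0252
grasp_force: 43.7
```

Request:
step_arm --targets '[[0.1,[0,0,4],[0,0,0]],[0.1,[2.3,-1.3,5],[0.02,0.038,0]],[0.1,[4.6,-2.5,5],[0.041,0.076,0]],[0.1,[7,-3.8,5],[0.062,0.115,0]],[0.1,[7,-3.8,5],[0.062,0.115,0]]]'

```text
time: 20.15
ee_pos: [0.5153, -0.3165, 0.1325]
tcp_rot: [179.9, -8.2, 151.7]
wrist_force: [1.1, 0.8, -2.1]
opening: 0.0251
grasp_force: 42.7
```

```bash
cat > chk.py <<'E'
from h import *
show()
F=dirh(-28.3); L=np.array([-F[1],F[0],0]); c=np.array([433.7,-276,0])
for n in('side','top'):
  im,d=bot.camera(n); H=hsv(im); m=(H[...,0]<16)&(H[...,1]>100)&(H[...,2]>25)
  C=cloud(n,m,d)*1000; r=C-c; a=r@F; b=r@L
  for s in(46,92):
    for lo,hi in((80,100),(100,120),(120,140),(140,170)):
      k=(C[:,2]>lo)&(C[:,2]<hi)&(abs(b)<45)&(abs(a-s)<20); 
      if k.sum()>5: print(n,s,lo,k.sum(),np.percentile(a[k],[10,50,95]).round(1),np.percentile(b[k],[5,95]).round(1))
E
python3 chk.py
```

```text
t 20.15 p [ 515.3 -316.5  132.5] rpy [179.95  -8.23 151.69] q [-31.4  20.3  16.7  94.6  -0.4  -3. ] F [ 1.1  0.8 -2.1] open 25.1 g 42.69345045089722
side 46 80 71 [37.5 40.4 51.4] [-26.8  40.5]
side 46 100 81 [38.7 42.6 53.6] [-25.5  40.8]
side 46 120 36 [37.7 39.7 53. ] [-6.6 16.1]
side 46 140 49 [36.4 41.9 54.5] [-7.2 16.1]
side 92 80 61 [83.4 85.8 96.8] [-5.3 42.1]
side 92 100 62 [84.3 88.1 99.2] [-3.2 39.9]
side 92 120 22 [80.9 84.5 86.9] [-8.2 16.1]
side 92 140 40 [80.9 85.3 98.2] [-9. 13.]
top 46 80 6 [38.1 43.7 52.7] [33.9 40.2]
top 46 100 12 [38.5 42.9 49.7] [32.9 38.7]
top 92 80 7 [83.7 85.4 88.8] [31.3 40.7]
top 92 100 19 [84.3 90.1 97.4] [30.4 39. ]
```

A is now nearly vertical. A touch more rotation, then lower until contact and release.

Request:
step_arm --targets '[[0.1,[0,0,0],[0.011,0.02,0]],[0.1,[0,0,-2],[0.011,0.02,0]],[0.1,[0,0,-4],[0.011,0.02,0]],[0.1,[0,0,-6],[0.011,0.02,0]],[0.1,[0,0,-6],[0.011,0.02,0]]]'

```text
time: 20.75
ee_pos: [0.5151, -0.3164, 0.1305]
tcp_rot: [179.9, -9.2, 151.7]
wrist_force: [0.8, 1.6, 15.1]
opening: 0.0251
grasp_force: 44.7
```

Request:
step_arm --targets '[[0.1,[0,0,3],[0,0,0]],[0.3,[0,0,3],[0,0,0]],[0.5,[0,0,3],[0,0,0]],[0.5,[0,0,3],[0,0,0]],[0.5,[3,-2,23],[0,0,0]],[0.5,[7,-4,53],[0,0,0]],[0.5,[14,-7,98],[0,0,0]],[0.5,[14,-7,130],[0,0,0]]]'

```text
time: 21.55
ee_pos: [0.5286, -0.3232, 0.2594]
tcp_rot: [179.9, -9.4, 151.7]
wrist_force: [0.7, 0.2, -0.3]
opening: 0.043
grasp_force: 0.0
```

```bash
python3 chk.py; python3 - <<'E'
from h import *
go([250,250,240],rack_R(18,20))
E
```

```text
t 21.55 p [ 528.6 -323.2  259.4] rpy [179.94  -9.4  151.68] q [-31.2  27.1  39.8 112.1  -0.4  -2.9] F [ 0.7  0.2 -0.3] open 43.0 g 0.0
side 46 80 76 [37.8 40.1 50. ] [-25.8  40.1]
side 46 100 81 [38.3 42.4 53.9] [-27.9  39.2]
side 46 120 36 [37.7 41.4 54. ] [-4.7 16.7]
side 46 140 49 [36.9 41.9 54.5] [-5.2 15.9]
side 92 80 56 [82.7 84.7 98.4] [-5.8 41.2]
side 92 100 55 [82.6 86.2 96.3] [-0.5 38.1]
side 92 120 32 [82.3 84.1 96.6] [-5.  17.4]
side 92 140 45 [81.9 86.3 96.5] [-5.1 17.9]
top 46 80 8 [37.8 38.6 45.5] [29.8 39.9]
top 46 100 19 [39.3 45.  52.4] [30.4 39.3]
top 92 80 13 [82.6 83.6 92. ] [26.  39.9]
top 92 100 24 [83.  90.3 98.1] [28.  38.6]
shift [-279.2  573.6  -22.1] turn [-0.128 -1.407  0.673] deg 89.7
```

Both boards now stand upright in slots 4 and 3. On to the spoon.

```bash
python3 - <<'E'
from h import *
go([400,330,260],rack_R(20,60))
p,R,o=st(); R1=rack_R(20,60); R2=rack_R(20,35)
print('then',[345-400,437-330,172-260],(R2*R1.inv()).as_rotvec().round(3))
E
```

```text
shift [-129.2  653.6   -2.1] turn [-0.052 -0.7    0.81 ] deg 61.4
then [-55, 107, -88] [ 0.149 -0.41  -0.   ]
```

Request:
step_arm --targets '[[0.5,[-9,47,5],[-0.004,-0.05,0.058]],[0.5,[-18,93,10],[-0.007,-0.1,0.116]],[0.5,[-28,140,15],[-0.011,-0.15,0.174]],[0.5,[-37,187,15],[-0.015,-0.2,0.231]],[0.5,[-46,233,15],[-0.019,-0.25,0.289]],[0.5,[-55,280,15],[-0.022,-0.3,0.347]],[0.5,[-65,327,15],[-0.026,-0.35,0.405]],[0.5,[-74,373,15],[-0.03,-0.4,0.463]]]'

```text
time: 22.45
ee_pos: [0.4534, 0.0513, 0.2717]
tcp_rot: [175.7, 13.1, 178.5]
wrist_force: [1.3, 0.6, -0.5]
opening: 0.0424
grasp_force: 0.0
```

Request:
step_arm --targets '[[0.5,[-9,47,0],[-0.004,-0.05,0.058]],[0.5,[-18,93,0],[-0.007,-0.1,0.116]],[0.5,[-28,140,0],[-0.011,-0.15,0.174]],[0.5,[-37,187,-5],[-0.015,-0.2,0.231]],[0.5,[-46,233,-10],[-0.019,-0.25,0.289]],[0.5,[-55,280,-15],[-0.022,-0.3,0.347]],[0.5,[-55,280,-15],[-0.022,-0.3,0.347]]]'

```text
time: 23.15
ee_pos: [0.3966, 0.3336, 0.2546]
tcp_rot: [-179.9, 29.6, -159.4]
wrist_force: [-1.2, -0.4, -0.3]
opening: 0.0428
grasp_force: 0.0
```

```bash
python3 - <<'E'
from h import *
show()
go([345,437,172],rack_R(20,35))
im,d=bot.camera('top'); H=hsv(im); m=(H[...,0]<18)&(H[...,1]>90)&(H[...,2]<150)
C=cloud('top',m,d)*1000
for c in((469,423),(409,461)):
  for lo in(100,120,140,160,185):
    k=(np.hypot(C[:,0]-c[0],C[:,1]-c[1])<35)&(C[:,2]>lo)&(C[:,2]<lo+20); print(c,lo,k.sum(),C[k].mean(0).round(1))
E
```

```text
t 23.15 p [396.6 333.6 254.6] rpy [-179.89   29.56 -159.43] q [ 47.1 -26.5 -19.9  69.7 -12.8  23.5] F [-1.2 -0.4 -0.3] open 42.8 g 0.0
shift [-51.6 103.4 -82.6] turn [ 0.155 -0.416 -0.009] deg 25.4
(469, 423) 100 7 [466.2 418.3 110.1]
(469, 423) 120 13 [466.9 418.1 129.2]
(469, 423) 140 5 [466.7 417.  149.3]
(469, 423) 160 11 [465.8 415.7 173.4]
(469, 423) 185 13 [466.9 419.  196.8]
(409, 461) 100 11 [408.6 455.8 110.2]
(409, 461) 120 12 [409.4 455.7 131.8]
(409, 461) 140 5 [410.1 454.7 150.1]
(409, 461) 160 9 [407.6 453.6 174.9]
(409, 461) 185 25 [409.9 452.8 197.7]
```

Request:
step_arm --targets '[[0.5,[-12,26,-20],[0.038,-0.104,-0.002]],[0.5,[-24,52,-40],[0.077,-0.208,-0.004]],[0.5,[-36,79,-62],[0.116,-0.312,-0.007]],[0.5,[-48,105,-83],[0.155,-0.416,-0.009]],[0.5,[-48,105,-83],[0.155,-0.416,-0.009]],[0.5,[-48,105,-83],[0.155,-0.416,-0.009]]]'

```text
time: 23.8
ee_pos: [0.3515, 0.4339, 0.1733]
tcp_rot: [179.7, 55.0, -160.7]
wrist_force: [0.0, 0.5, 1.9]
opening: 0.0428
grasp_force: 0.0
```

```bash
python3 - <<'E'
from h import *
show()
go([417.7,464.2,120],rack_R(20,35))
E
```

```text
t 23.8 p [351.5 433.9 173.3] rpy [ 179.72   54.96 -160.66] q [ 69.6 -33.9 -45.1  36.3 -38.8  34.5] F [0.  0.5 1.9] open 42.8 g 0.0
shift [ 66.2  30.3 -53.3] turn [-0.002 -0.002  0.008] deg 0.5
```

Advance along the tool axis, then close gently.

Request:
step_arm --targets '[[0.5,[20,9,-16],[0,0,0.008]],[0.5,[40,18,-32],[0,0,0.008]],[0.5,[55,25,-44],[0,0,0.008]],[0.5,[66,30,-53],[0,0,0.008]],[0.5,[66,30,-53],[0,0,0.008]],[0.5,[66,30,-53],[0,0,0.008]]]'

```text
time: 24.4
ee_pos: [0.4193, 0.4641, 0.1236]
tcp_rot: [179.4, 55.1, -160.6]
wrist_force: [0.3, 1.0, 0.7]
opening: 0.0428
grasp_force: 0.0
```

Request:
step_arm --targets '[[0.3,[0,0,0],[0,0,0]],[0.2,[0,0,0],[0,0,0]],[0.1,[0,0,0],[0,0,0]],[0,[0,0,0],[0,0,0]],[0,[0,0,0],[0,0,0]]]' --force 50

```text
time: 24.9
ee_pos: [0.4179, 0.4651, 0.1231]
tcp_rot: [179.4, 55.2, -160.5]
wrist_force: [-0.4, -2.4, 5.8]
opening: 0.014
grasp_force: 48.8
```

Gripped at 14 mm (the stick is 16, and the reading runs about 2 low as with the boards). I lift straight up.

Request:
step_arm --targets '[[0,[0,0,20],[0,0,0]],[0,[0,0,45],[0,0,0]],[0,[0,0,75],[0,0,0]],[0,[0,0,105],[0,0,0]],[0,[0,0,130],[0,0,0]],[0,[0,0,150],[0,0,0]],[0,[0,0,150],[0,0,0]]]'

```text
time: 25.6
ee_pos: [0.4177, 0.4656, 0.2753]
tcp_rot: [179.2, 55.3, -160.6]
wrist_force: [0.3, -0.4, -0.4]
opening: 0.0143
grasp_force: 49.0
```

```bash
python3 - <<'E'
from h import *
show()
im,d=bot.camera('side'); H=hsv(im); m=(H[...,0]<18)&(H[...,1]>90)&(H[...,2]<170)
C=cloud('side',m,d)*1000; k=(np.hypot(C[:,0]-412,C[:,1]-462)<45)&(C[:,2]>100); Q=C[k]
print(len(Q),'z',np.percentile(Q[:,2],[1,99]).round())
for lo in range(120,370,20):
    q=Q[(Q[:,2]>=lo)&(Q[:,2]<lo+20)]
    if len(q)>3: print(lo,len(q),q.mean(0).round(),np.ptp(q,0).round())
go([612,-105,150],grasp_R(-17.1,35)); go([540,0,260],grasp_R(-17.1,35))
E
```

```text
t 25.6 p [417.7 465.6 275.3] rpy [ 179.17   55.29 -160.63] q [ 62.7 -27.4 -31.   39.5 -33.6  28. ] F [ 0.3 -0.4 -0.4] open 14.3 g 48.97839546203613
271 z [172. 366.]
160 6 [408. 471. 173.] [7. 2. 5.]
180 7 [409. 472. 191.] [ 4.  2. 19.]
220 4 [411. 471. 234.] [3. 3. 7.]
260 4 [409. 457. 275.] [3. 4. 5.]
280 26 [411. 460. 291.] [20. 28. 18.]
300 27 [407. 467. 309.] [ 9. 13. 18.]
320 40 [407. 464. 332.] [12. 27. 19.]
340 100 [408. 468. 352.] [20. 39. 19.]
360 56 [411. 466. 363.] [14. 24.  7.]
shift [ 194.5 -570.2 -122.6] turn [-0.046  1.595 -0.502] deg 95.9
shift [ 122.5 -465.2  -12.6] turn [-0.046  1.595 -0.502] deg 95.9
```

Spoon is free: head top at z=366, foot at about 163. I swing it to horizontal on the way to the tray.

Request:
step_arm --targets '[[0,[0,-30,10],[-0.004,0.133,-0.042]],[0,[0,-75,10],[-0.008,0.266,-0.084]],[0,[5,-122,5],[-0.012,0.399,-0.126]],[0,[20,-170,0],[-0.015,0.532,-0.167]],[0,[40,-218,-5],[-0.019,0.665,-0.209]],[0,[60,-264,-10],[-0.023,0.798,-0.251]],[0,[82,-310,-10],[-0.027,0.93,-0.293]],[0,[104,-355,-10],[-0.031,1.063,-0.335]]]'

```text
time: 26.45
ee_pos: [0.5189, 0.114, 0.2608]
tcp_rot: [173.0, -5.2, 175.3]
wrist_force: [1.2, 0.6, 1.3]
opening: 0.0142
grasp_force: 49.0
```

```bash
python3 - <<'E'
from h import *
show(); go([622,-108,110],grasp_R(-17.1,35))
E
```

```text
t 26.45 p [518.9 114.  260.8] rpy [173.02  -5.19 175.27] q [  8.1   6.5  14.6 101.6   8.   12.9] F [1.2 0.6 1.3] open 14.2 g 49.04621243476868
shift [ 103.1 -222.  -150.8] turn [-0.015  0.533 -0.169] deg 32.0
```

Request:
step_arm --targets '[[0,[18,-40,-15],[-0.003,0.107,-0.034]],[0,[37,-80,-35],[-0.006,0.213,-0.068]],[0,[56,-120,-60],[-0.009,0.32,-0.101]],[0,[74,-160,-90],[-0.012,0.426,-0.135]],[0,[92,-198,-120],[-0.015,0.533,-0.169]],[0,[103,-222,-150],[-0.015,0.533,-0.169]],[0,[103,-222,-150],[-0.015,0.533,-0.169]],[0,[103,-222,-150],[-0.015,0.533,-0.169]]]'

```text
time: 27.25
ee_pos: [0.6206, -0.1076, 0.1041]
tcp_rot: [-180.0, -35.2, 162.9]
wrist_force: [-1.4, 1.5, 0.3]
opening: 0.014
grasp_force: 49.0
```

```bash
cat > tr.py <<'E'
from h import *
T=dirh(-17.1); N=np.array([-T[1],T[0],0]); c=np.array([602.6,-135.5,0])
show()
for n in('top','side'):
  im,d=bot.camera(n); H=hsv(im); m=(H[...,0]<18)&(H[...,1]>90)&(H[...,2]<180)
  C=cloud(n,m,d)*1000; r=C-c; a=r@T; b=r@N
  k=(abs(a)<160)&(abs(b)<90)&(C[:,2]>3)&(C[:,2]<190)
  for lo in range(-130,140,20):
    q=k&(a>=lo)&(a<lo+20)
    if q.sum()>3: print(n,lo,q.sum(),'b',np.percentile(b[q],[2,50,98]).round(),'z',np.percentile(C[q,2],[5,50,95]).round())
  print(n,'a range',np.percentile(a[k],[0,1,99,100]).round())
E
python3 tr.py; python3 - <<'E'
from h import *
go([622,-108,15],grasp_R(-17.1,35))
E
```

```text
t 27.25 p [ 620.6 -107.6  104.1] rpy [-179.98  -35.24  162.89] q [-11.3  59.8  65.  130.4   3.3   4.7] F [-1.4  1.5  0.3] open 14.0 g 48.97827386856079
shift [  1.4  -1.8 -92.9] turn [-0.    -0.    -0.001] deg 0.1Traceback (most recent call last):
  File "tr.py", line 11, in <module>
    print(n,'a range',np.percentile(a[k],[0,1,99,100]).round())
                      ~~~~~~~~~~~~~^^^^^^^^^^^^^^^^^^^
    return _quantile_unchecked(
        a, q, axis, out, overwrite_input, method, keepdims, weights)
    return _ureduce(a,
                    func=_quantile_ureduce_func,
    ...<5 lines>...
                    overwrite_input=overwrite_input,
                    method=method)
    r = func(a, **kwargs)
    result = _quantile(arr,
                       quantiles=q,
    ...<2 lines>...
                       out=out,
                       weights=wgt)
    slices_having_nans = np.isnan(arr[-1, ...])
                                  ~~~^^^^^^^^^
IndexError: index -1 is out of bounds for axis 0 with size 0
```

q4 is close to its limit here and should drop as I descend. The arm hides the tray from the top camera, so I check from the side.

Request:
step_arm --targets '[[0,[0,0,-15],[0,0,0]],[0,[1,-1,-30],[0,0,0]],[0,[1,-1,-40],[0,0,0]],[0,[1,-1,-40],[0,0,0]]]'

```text
time: 27.7
ee_pos: [0.6218, -0.1056, 0.0721]
tcp_rot: [179.9, -34.7, 163.2]
wrist_force: [0.3, -0.2, 0.4]
opening: 0.0141
grasp_force: 49.0
```

```bash
sed -i "s/^  print(n,'a range'/  if k.any(): print(n,'a range'/" tr.py; python3 tr.py; python3 - <<'E'
from h import *
go([622,-108,15],grasp_R(-17.1,35))
E
```

```text
t 27.7 p [ 621.8 -105.6   72.1] rpy [179.94 -34.68 163.15] q [-11.1  57.7  58.3 125.1   3.3   4.7] F [ 0.3 -0.2  0.4] open 14.1 g 48.950321674346924
side -70 11 b [38. 41. 42.] z [79. 82. 87.]
side -50 20 b [31. 38. 43.] z [77. 83. 88.]
side -30 22 b [16. 36. 42.] z [76. 84. 88.]
side -10 26 b [ 2. 37. 45.] z [ 6. 85. 88.]
side 10 16 b [ 3. 32. 41.] z [ 7. 86. 94.]
side 30 7 b [ 4. 69. 75.] z [  8. 130. 138.]
side 70 4 b [38. 39. 41.] z [84. 85. 85.]
side 90 4 b [40. 40. 44.] z [85. 86. 89.]
side a range [-75. -74.  91.  96.]
shift [ -0.2  -1.9 -58.1] turn [ 0.001  0.007 -0.003] deg 0.4
```

Request:
step_arm --targets '[[0,[0,-2,-15],[0,0,0]],[0,[0,-2,-30],[0,0,0]],[0,[0,-2,-42],[0,0,0]],[0,[0,-2,-50],[0,0,0]],[0,[0,-2,-55],[0,0,0]],[0,[0,-2,-55],[0,0,0]]]'

```text
time: 28.4
ee_pos: [0.6221, -0.1087, 0.0162]
tcp_rot: [180.0, -34.7, 163.1]
wrist_force: [-0.4, 0.5, 0.3]
opening: 0.0141
grasp_force: 49.0
```

Request:
step_arm --targets '[[0.15,[0,0,0],[0,0,0]],[0.25,[0,0,0],[0,0,0]],[0.4,[0,0,0],[0,0,0]],[0.5,[0,0,0],[0,0,0]],[0.5,[0,0,0],[0,0,0]],[0.5,[5,-2,10],[0,0,0]],[0.5,[14,-4,25],[0,0,0]],[0.5,[20,-6,50],[0,0,0]]]'

```text
time: 29.2
ee_pos: [0.6415, -0.1146, 0.0659]
tcp_rot: [180.0, -34.8, 163.1]
wrist_force: [45.2, -12.1, 54.0]
opening: 0.0426
grasp_force: 0.0
```

```bash
python3 - <<'E'
from h import *
show()
go([520,60,260],grasp_R(-17.1,5)); 
R1=grasp_R(-17.1,5);R2=rack_R(-5,35); print((R2*R1.inv()).as_rotvec().round(3))
E
```

```text
t 29.2 p [ 641.5 -114.6   65.9] rpy [179.96 -34.77 163.08] q [-11.5  65.4  70.8 130.    3.1   4.5] F [ 45.2 -12.1  54. ] open 42.6 g 0.0
shift [-121.5  174.6  194.1] turn [-0.153 -0.497 -0.003] deg 29.8
[-0.201 -1.03   0.191]
```

The wrist force has jumped to about 71 N, and q3 is at its limit. I check that before moving further.

```bash
python3 - <<'E'
from h import *
o=bot.get_obs(); print(np.round(o['q'],3),np.round(o['qd'],2),np.round(o['joint_efforts'],1),o['wrist_force'],o['torque'])
bot.camera('side'); o=bot.get_obs(); print(np.round(o['q'],3),np.round(o['qd'],2),np.round(o['joint_efforts'],1),o['wrist_force'],o['torque'])
E
python3 tr.py
```

```text
[-11.496  65.445  70.779 129.982   3.132   4.46 ] [-0.71  1.4   9.11 18.14  3.49 -0.23] [ 1.000e-01 -1.031e+02  3.090e+01  3.800e+00  1.000e-01  0.000e+00] [ 45.23768272 -12.07885749  54.03941462] [-0.3317233  -1.19816795 -0.04954783]
[-11.507  65.523  70.5   130.376   3.127   4.454] [-0.11  0.43 -3.27 -8.26 -0.16  0.06] [   0.6 -114.2   60.5    8.1    0.2    0. ] [-0.1812804   0.36213011 -1.80002364] [-0.19955279 -0.52764651 -0.06617845]
t 29.25 p [ 637.7 -114.    65.4] rpy [-179.95  -35.52  163.03] q [-11.5  65.5  70.5 130.4   3.1   4.5] F [-0.2  0.4 -1.8] open 42.7 g 0.0
side -30 4 b [37. 38. 39.] z [ 7. 14. 18.]
side -10 17 b [33. 37. 40.] z [ 7. 18. 24.]
side 10 26 b [23. 37. 53.] z [ 7. 20. 61.]
side 30 27 b [19. 37. 67.] z [ 9. 21. 76.]
side 50 24 b [27. 40. 51.] z [ 6. 20. 25.]
side 70 28 b [17. 48. 55.] z [ 7. 19. 23.]
side 90 8 b [35. 44. 51.] z [16. 19. 20.]
side a range [-19. -15.  98.  98.]
```

That was a brief jolt at q3's stop; the force is back to zero. I turn the tool back toward vertical and come inward.

Request:
step_arm --targets '[[0.5,[-6,4,3],[-0.025,-0.085,0]],[0.5,[-15,15,15],[-0.051,-0.17,0]],[0.5,[-28,35,40],[-0.077,-0.25,0]],[0.5,[-45,60,75],[-0.102,-0.33,0]],[0.5,[-65,90,110],[-0.128,-0.41,0]],[0.5,[-85,125,145],[-0.153,-0.497,0]],[0.5,[-105,155,170],[-0.153,-0.497,0]],[0.5,[-121,175,194],[-0.153,-0.497,0]]]'

```text
time: 30.15
ee_pos: [0.5368, 0.0374, 0.2386]
tcp_rot: [179.9, -4.5, 163.1]
wrist_force: [0.5, 0.0, 0.5]
opening: 0.0428
grasp_force: 0.0
```

```bash
python3 tr.py; python3 - <<'E'
from h import *
go([380,400,260],rack_R(-5,60)); go([474+5-70,424.5-.5+6,172],rack_R(-5,35))
im,d=bot.camera('top'); H=hsv(im); m=(H[...,0]<18)&(H[...,1]>90)&(H[...,2]<150)
C=cloud('top',m,d)*1000
for lo in(100,120,140,160,185,205):
    k=(np.hypot(C[:,0]-469,C[:,1]-423)<35)&(C[:,2]>lo)&(C[:,2]<lo+20); print(lo,k.sum(),C[k].mean(0).round(1))
E
```

```text
t 30.15 p [536.8  37.4 238.6] rpy [179.92  -4.51 163.05] q [  3.1   7.9  13.9 100.2   1.6  20. ] F [0.5 0.  0.5] open 42.8 g 0.0
top -110 15 b [24. 29. 35.] z [14. 21. 25.]
top -90 28 b [23. 29. 36.] z [15. 22. 26.]
top -70 23 b [23. 30. 35.] z [18. 22. 27.]
top -50 24 b [24. 30. 36.] z [16. 22. 26.]
top -30 24 b [25. 30. 36.] z [13. 21. 26.]
top -10 22 b [25. 31. 36.] z [18. 20. 24.]
top 10 23 b [26. 31. 37.] z [15. 20. 26.]
top 30 23 b [26. 32. 37.] z [18. 21. 24.]
top 50 40 b [19. 32. 47.] z [ 7. 19. 26.]
top 70 64 b [15. 33. 50.] z [12. 19. 24.]
top 90 16 b [19. 32. 45.] z [10. 16. 22.]
top a range [-102. -100.   97.   98.]
side -110 18 b [26. 33. 39.] z [10. 19. 24.]
side -90 25 b [27. 35. 38.] z [ 8. 20. 25.]
side -70 24 b [28. 35. 38.] z [10. 20. 24.]
side -50 23 b [27. 35. 39.] z [ 8. 20. 25.]
side -30 24 b [27. 36. 40.] z [12. 20. 23.]
side -10 19 b [30. 37. 40.] z [10. 20. 24.]
side 10 24 b [27. 37. 41.] z [10. 20. 25.]
side 30 21 b [28. 37. 42.] z [14. 20. 24.]
side 50 17 b [25. 34. 41.] z [16. 20. 24.]
side 70 16 b [14. 22. 29.] z [15. 19. 22.]
side a range [-101. -100.   86.   92.]
shift [-157.6  360.8   17.2] turn [-0.117 -0.587  0.198] deg 36.1
shift [-128.6  390.8  -70.8] turn [-0.199 -1.016  0.185] deg 60.3
100 6 [465.3 418.7 109.7]
120 13 [467.2 417.1 128.8]
140 7 [466.3 417.4 149.5]
160 12 [466.1 415.8 173.9]
185 13 [467.4 420.  194.2]
205 26 [468.6 420.3 218.6]
```

The spoon lies flat in the tray (a −102..98, b 15..50, inside ±120/±65). Now the spatula, with 25° tilt to stay clear of the joint limits at the tray.

```bash
python3 - <<'E'
from h import *
go([390,380,230],rack_R(-5,40)) 
R1=rack_R(-5,40);R2=rack_R(-5,25); print((R2*R1.inv()).as_rotvec().round(3))
E
```

```text
shift [-148.6  342.1  -10. ] turn [-0.182 -0.933  0.189] deg 55.5
[-0.023 -0.261  0.   ]
```

Request:
step_arm --targets '[[0.5,[-18,43,8],[-0.023,-0.117,0.024]],[0.5,[-37,86,15],[-0.046,-0.233,0.047]],[0.5,[-56,128,20],[-0.068,-0.35,0.071]],[0.5,[-74,171,20],[-0.091,-0.466,0.094]],[0.5,[-93,214,20],[-0.114,-0.583,0.118]],[0.5,[-111,257,15],[-0.137,-0.7,0.142]],[0.5,[-130,300,5],[-0.16,-0.816,0.165]],[0.5,[-148,342,-10],[-0.182,-0.933,0.189]]]'

```text
time: 31.1
ee_pos: [0.3895, 0.3805, 0.2273]
tcp_rot: [179.5, 49.9, 174.4]
wrist_force: [1.4, 0.5, -0.2]
opening: 0.0427
grasp_force: 0.0
```

```bash
python3 - <<'E'
from h import *
show(); go([406,429,158],rack_R(-5,25)) 
E
```

```text
t 31.1 p [389.5 380.5 227.3] rpy [179.46  49.94 174.4 ] q [ 66.7 -18.9 -24.2  64.1 -46.6  63.1] F [ 1.4  0.5 -0.2] open 42.7 g 0.0
shift [ 16.5  48.5 -69.3] turn [-0.029 -0.261  0.002] deg 15.1
```

Request:
step_arm --targets '[[0.5,[5,16,-23],[-0.01,-0.087,0]],[0.5,[11,32,-46],[-0.02,-0.174,0.001]],[0.5,[16,48,-69],[-0.029,-0.261,0.002]],[0.5,[16,48,-69],[-0.029,-0.261,0.002]],[0.5,[16,48,-69],[-0.029,-0.261,0.002]]]'

```text
time: 31.6
ee_pos: [0.4063, 0.426, 0.1556]
tcp_rot: [-179.1, 64.5, 175.7]
wrist_force: [0.4, 0.6, 0.3]
opening: 0.0425
grasp_force: 0.0
```

```bash
python3 - <<'E'
from h import *
show(); go([478.5,423.5,123.5],rack_R(-5,25)) 
E
```

```text
t 31.6 p [406.3 426.  155.6] rpy [-179.08   64.47  175.65] q [ 71.5 -11.1 -33.4  42.3 -61.5  61.2] F [0.4 0.6 0.3] open 42.5 g 0.0
shift [ 72.2  -2.5 -32.1] turn [ 0.006 -0.01   0.003] deg 0.7
```

Request:
step_arm --targets '[[0.5,[20,0,-9],[0,0,0]],[0.5,[40,-1,-18],[0,-0.005,0]],[0.5,[58,-2,-26],[0,-0.01,0]],[0.5,[72,-2,-32],[0.006,-0.01,0.003]],[0.5,[72,-2,-32],[0.006,-0.01,0.003]],[0.5,[72,-2,-32],[0.006,-0.01,0.003]]]'

```text
time: 32.2
ee_pos: [0.4789, 0.4241, 0.1265]
tcp_rot: [179.4, 65.1, 174.4]
wrist_force: [-1.5, 0.3, -0.6]
opening: 0.0424
grasp_force: 0.0
```

Request:
step_arm --targets '[[0.3,[0,0,0],[0,0,0]],[0.2,[0,0,0],[0,0,0]],[0.1,[0,0,0],[0,0,0]],[0,[0,0,0],[0,0,0]],[0,[0,0,0],[0,0,0]]]' --force 50

```text
time: 32.7
ee_pos: [0.4783, 0.4247, 0.1253]
tcp_rot: [179.6, 65.2, 174.6]
wrist_force: [-0.0, -1.0, 6.0]
opening: 0.0137
grasp_force: 48.7
```

Request:
step_arm --targets '[[0,[0,0,20],[0,0,0]],[0,[0,0,45],[0,0,0]],[0,[0,0,75],[0,0,0]],[0,[0,0,105],[0,0,0]],[0,[0,0,130],[0,0,0]],[0,[0,0,150],[0,0,0]],[0,[0,0,150],[0,0,0]]]'

```text
time: 33.4
ee_pos: [0.4784, 0.4251, 0.2776]
tcp_rot: [179.2, 65.2, 174.3]
wrist_force: [-0.1, 0.1, -0.2]
opening: 0.0139
grasp_force: 48.9
```

```bash
python3 - <<'E'
from h import *
show()
im,d=bot.camera('side'); H=hsv(im); m=(H[...,0]<18)&(H[...,1]>90)&(H[...,2]<170)
C=cloud('side',m,d)*1000; k=(np.hypot(C[:,0]-471,C[:,1]-424)<45)&(C[:,2]>100); Q=C[k]
print(len(Q),'z',np.percentile(Q[:,2],[1,99]).round())
for lo in range(120,400,20):
    q=Q[(Q[:,2]>=lo)&(Q[:,2]<lo+20)]
    if len(q)>3: print(lo,len(q),q.mean(0).round(),np.ptp(q,0).round())
go([520,110,230],grasp_R(-17.1,25))
E
```

```text
t 33.4 p [478.4 425.1 277.6] rpy [179.16  65.19 174.26] q [ 63.7 -15.  -25.1  41.5 -57.6  47.2] F [-0.1  0.1 -0.2] open 13.9 g 48.89224648475647
402 z [173. 377.]
160 7 [471. 433. 170.] [ 8.  2. 13.]
180 12 [469. 432. 189.] [ 7.  5. 18.]
260 12 [467. 424. 272.] [ 3.  8. 19.]
280 28 [467. 427. 291.] [13. 15. 16.]
300 33 [467. 429. 310.] [ 8. 14. 20.]
320 83 [469. 428. 331.] [ 7. 38. 19.]
340 97 [470. 428. 350.] [ 6. 37. 19.]
360 127 [471. 428. 371.] [ 9. 39. 18.]
shift [  41.9 -314.7  -45.2] turn [ 0.299  1.547 -0.164] deg 90.7
```

Spatula is out: top at 378, foot at about 164. I swing it over.

Request:
step_arm --targets '[[0,[0,-40,5],[0.027,0.141,-0.015]],[0,[0,-85,5],[0.054,0.281,-0.03]],[0,[5,-130,0],[0.082,0.422,-0.045]],[0,[12,-175,-10],[0.109,0.563,-0.06]],[0,[20,-220,-20],[0.136,0.703,-0.075]],[0,[28,-265,-30],[0.163,0.844,-0.089]],[0,[35,-305,-35],[0.19,0.984,-0.104]],[0,[42,-340,-40],[0.217,1.125,-0.119]]]'

```text
time: 34.25
ee_pos: [0.5199, 0.0823, 0.2338]
tcp_rot: [177.9, -0.8, 165.9]
wrist_force: [0.5, 1.7, 0.9]
opening: 0.0139
grasp_force: 48.9
```

```bash
python3 - <<'E'
from h import *
show()
go([599.4,-168,100],grasp_R(-17.1,25))
E
```

```text
t 34.25 p [519.9  82.3 233.8] rpy [177.95  -0.81 165.91] q [ 7.8  1.7  6.9 95.2  2.2 21.9] F [0.5 1.7 0.9] open 13.9 g 48.88948202133179
shift [  79.5 -250.3 -133.8] turn [ 0.08   0.416 -0.044] deg 24.4
```

Request:
step_arm --targets '[[0,[14,-42,-5],[0.014,0.083,-0.009]],[0,[28,-84,-15],[0.03,0.166,-0.018]],[0,[42,-126,-30],[0.048,0.25,-0.026]],[0,[56,-168,-55],[0.064,0.333,-0.035]],[0,[70,-210,-85],[0.08,0.416,-0.044]],[0,[80,-250,-115],[0.08,0.416,-0.044]],[0,[80,-250,-134],[0.08,0.416,-0.044]],[0,[80,-250,-134],[0.08,0.416,-0.044]]]'

```text
time: 35.05
ee_pos: [0.5985, -0.1666, 0.0938]
tcp_rot: [-180.0, -25.2, 162.9]
wrist_force: [-0.2, 0.2, -0.2]
opening: 0.014
grasp_force: 48.9
```

```bash
python3 tr.py|grep -v top; python3 - <<'E'
from h import *
go([599.4,-168,16],grasp_R(-17.1,25))
E
```

```text
t 35.05 p [ 598.5 -166.6   93.8] rpy [-179.97  -25.23  162.89] q [-15.8  42.6  40.  112.7   0.5   1.2] F [-0.2  0.2 -0.2] open 14.0 g 48.87751758098602
side -110 46 b [-32. -23.  38.] z [ 14. 103. 112.]
side -90 48 b [-35.  26.  38.] z [ 10.  25. 111.]
side -70 49 b [-33. -21.  39.] z [ 16. 103. 112.]
side -50 41 b [-33.  29.  40.] z [  7.  23. 113.]
side -30 45 b [-39. -22.  39.] z [ 15.  99. 113.]
side -10 41 b [-34. -20.  41.] z [ 13. 101. 113.]
side 10 30 b [-36.  34.  41.] z [ 14.  23. 172.]
side 30 39 b [-37.  34.  41.] z [  7.  21. 163.]
side 50 36 b [-12.  37.  51.] z [  6.  21. 106.]
side 70 63 b [-34.  34.  53.] z [  8.  19. 108.]
side 90 24 b [-43.  25.  49.] z [ 16.  19. 108.]
side a range [-110. -108.   98.  127.]
shift [ -0.1  -3.  -83.7] turn [ 0.001  0.003 -0.002] deg 0.2
```

Request:
step_arm --targets '[[0,[0,-2,-20],[0,0,0]],[0,[0,-2,-40],[0,0,0]],[0,[0,-2,-58],[0,0,0]],[0,[0,-2,-70],[0,0,0]],[0,[0,-2,-77],[0,0,0]],[0,[0,-2,-80],[0,0,0]],[0,[0,-2,-80],[0,0,0]]]'

```text
time: 35.85
ee_pos: [0.6003, -0.1675, 0.0209]
tcp_rot: [-180.0, -24.6, 163.1]
wrist_force: [0.1, -2.0, -0.2]
opening: 0.0138
grasp_force: 48.9
```

Request:
step_arm --targets '[[0,[0,0,-4],[0,0,0]],[0,[0,0,-4],[0,0,0]],[0.15,[0,0,-4],[0,0,0]],[0.25,[0,0,-4],[0,0,0]],[0.4,[0,0,-4],[0,0,0]],[0.5,[0,0,-4],[0,0,0]],[0.5,[0,0,15],[0,0,0]],[0.5,[0,0,45],[-0.02,-0.08,0]]]'

```text
time: 36.65
ee_pos: [0.5991, -0.1674, 0.0593]
tcp_rot: [179.8, -20.5, 163.1]
wrist_force: [0.5, -0.0, -0.3]
opening: 0.0424
grasp_force: 0.0
```

Request:
step_arm --targets '[[0.5,[-5,5,40],[-0.03,-0.1,0]],[0.5,[-20,25,80],[-0.05,-0.2,0]],[0.5,[-45,60,120],[-0.08,-0.3,0]],[0.5,[-80,105,150],[-0.08,-0.3,0]],[0.5,[-110,150,170],[-0.08,-0.3,0]],[0.5,[-130,195,180],[-0.08,-0.3,0]],[0.5,[-140,240,180],[-0.08,-0.3,0]],[0.5,[-150,280,180],[-0.08,-0.3,0]]]'

```text
time: 37.45
ee_pos: [0.4557, 0.0912, 0.2455]
tcp_rot: [179.1, -2.0, 163.2]
wrist_force: [1.4, -0.0, -0.0]
opening: 0.0429
grasp_force: 0.0
```

```bash
python3 chk.py; python3 tr.py; python3 - <<'E'
from h import *
a,_=bot.camera('top'); b,_=bot.camera('side')
cv2.imwrite('pics/fin.png',np.hstack([cv2.resize(a[110:290,120:420,::-1],(400,240),interpolation=cv2.INTER_CUBIC),cv2.resize(b[80:300,100:400,::-1],(400,240))]) if 0 else np.hstack([cv2.resize(a[100:290,250:400,::-1],(400,500)),cv2.resize(b[90:280,190:350,::-1],(400,500))]))
E
```

```text
t 37.45 p [455.7  91.2 245.5] rpy [179.1   -2.05 163.19] q [10.3 -4.9  1.8 98.1  1.7 27.1] F [ 1.4 -0.  -0. ] open 42.9 g 0.0
side 46 80 78 [37.7 40.1 51.8] [-27.   40.9]
side 46 100 77 [38.9 43.1 54.4] [-28.9  37.8]
side 46 120 35 [38.1 40.9 51.9] [-6.8 16.7]
side 46 140 52 [37.1 42.8 54.8] [-6.3 16.2]
side 92 80 54 [82.6 84.4 97.2] [-4.8 42.3]
side 92 100 55 [82.9 86.5 95.7] [-2.5 38.3]
side 92 120 28 [81.4 84.3 96.7] [-4.2 17.3]
side 92 140 53 [81.  85.2 96.6] [-5.8 18.5]
top 46 80 46 [38.  38.7 47.6] [-32.   38.7]
top 46 100 96 [38.3 44.2 53. ] [-31.1  36.8]
top 46 120 19 [37.9 39.  45.7] [-7.1 15.2]
top 46 140 67 [38.6 44.9 54.2] [-9.5 14.4]
top 92 80 53 [82.4 83.6 86.3] [-27.5  36.7]
top 92 100 82 [83.  88.7 96.9] [-30.4  35.8]
top 92 120 18 [82.9 83.3 84.9] [-6.4 14.9]
top 92 140 51 [83.  86.9 95.1] [-7.9 13.7]
t 37.55 p [455.2  94.3 245.3] rpy [179.06  -2.1  163.57] q [10.6 -4.9  1.8 98.1  1.8 27. ] F [1.1 0.4 0.3] open 42.9 g 0.0
top -110 36 b [-39. -31.  34.] z [14. 22. 25.]
top -90 51 b [-39.  23.  35.] z [16. 21. 26.]
top -70 47 b [-39. -28.  35.] z [16. 21. 25.]
top -50 48 b [-38.  24.  35.] z [17. 22. 27.]
top -30 47 b [-38. -27.  36.] z [15. 21. 27.]
top -10 47 b [-37.  25.  36.] z [17. 22. 26.]
top 10 47 b [-37. -26.  37.] z [15. 21. 26.]
top 30 43 b [-36.  26.  37.] z [18. 21. 25.]
top 50 104 b [-48. -20.  45.] z [11. 19. 23.]
top 70 137 b [-47. -12.  50.] z [13. 18. 23.]
top 90 57 b [-47. -23.  43.] z [13. 18. 22.]
top a range [-108. -102.  101.  103.]
side -110 41 b [-36. -26.  38.] z [ 9. 20. 24.]
side -90 45 b [-33.  25.  38.] z [ 8. 20. 26.]
side -70 40 b [-35. -26.  38.] z [ 6. 19. 25.]
side -50 38 b [-34.  30.  39.] z [ 7. 21. 24.]
side -30 7 b [29. 36. 38.] z [14. 20. 23.]
side 50 20 b [30. 40. 49.] z [ 8. 19. 25.]
side 70 50 b [17. 37. 54.] z [10. 19. 23.]
side 90 16 b [11. 35. 50.] z [13. 19. 22.]
side a range [-108. -107.   97.   98.]
```

View pics/fin.png

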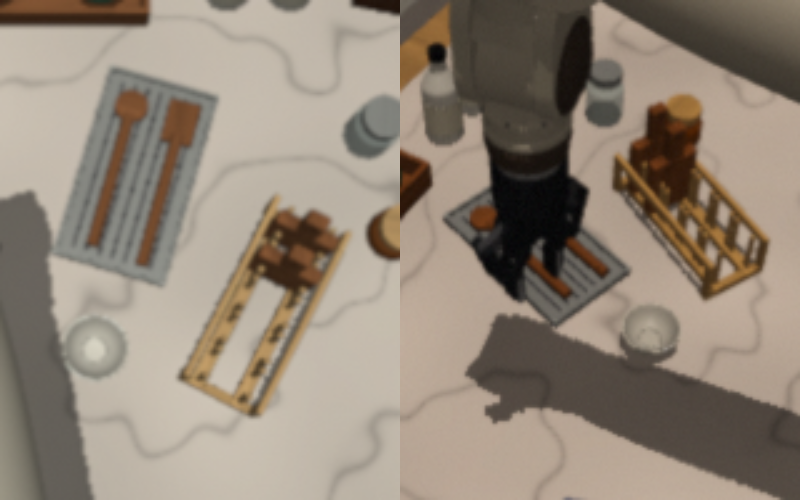

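Spoon (130,105) and spatula (180,125) lie flat inside the tray, and both boards stand upright in slots 3 and 4 of the rack (around 290,250). The robot is clear of everything, so I hand the job in.

```bash
python3 -c "
from workcell import bot
print(bot.job_done())"
```

```text
the job is handed in; nothing more can be done
None
```

The job is handed in, with no verdict returned: both wooden boards stand upright in rack slots 3 and 4, and the spoon and spatula lie flat inside the tray; my one worry is that joint 3 briefly touched its stop (read 70.779° against a limit of 70.77°, with a 71 N jolt at the wrist).

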